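# Fetch the crucible from behind the reagent bottles for weighing

### The arm

A 6-joint arm with a two-finger parallel gripper is mounted at the origin on the work surface. World frame = base frame: x ahead of the robot, y to its left, z up, the work surface at z = 0. Lengths are in m, angles in rad, forces in N, time in s.
With the tool pointing down it reaches from about 0.325 to 0.85 m from the base axis. Payload 15.5 kg.
Tool frame: the origin (TCP) lies on the centre line of the jaws, within the pads' length; the fingertips stand 22 mm ahead of it and the grasp point (between the pads) lies 3 mm ahead of it (ctrl.tip_extent is the distance from the TCP to the fingertips, in m); x points along the fingers, z is the direction in which the jaws open and shut, and the axes are right-handed (so a half turn about x gives the same grasp; the last joint's range is limited). The gripper opens to 91 mm and grips with 3 to 60 N. Pads are 32 mm wide; open, the fingers measure 118 mm over their backs; the gripper's body (76 mm by 178 mm) begins 60 mm behind the grasp point.
Start: joints at [1.119, 0.494, 1.345, -0, 1.302, -0.096], TCP at [0.218, 0.586, 0.236] pointing down, gripper open.
Joint ranges: [-2.91, 2.91], [-0.82, 2.16], [0.22, 2.67], [-1.22, 4.37], [0.12, 2.79], [-3.08, 3.08]. Speed limits (rad/s): [1.89, 1.89, 2.57, 3.01, 3.01, 3.01].

### API

Orientations are given as a rotation vector (axis times angle).
In Python, from bench import ctrl gives the robot as it stands. The module is installed in compiled form; this text tells all that it offers.
- The arm moves only by the tool send_rows, never from a script. Its argument "commands" is a list of rows, each a list of 7 numbers: the turn, a rotation vector about the tool's x, y, z in degrees, then the shift along the tool's x, y, z in mm, then the opening in per cent of the stroke, from 0 (shut) to 100 (fully open). In form: [[ax, ay, az, x, y, z, jaw], ...]. A call has 1 to 5 rows; each row shifts and turns the commanded pose from where the row before left it, along the tool's axes as they then stand; what a row does not reach is not made up. A row lasts 1/10 s, in which the tool goes at most 50 mm and 8.59 degrees, less where a joint would pass 70% of its speed; a pose out of reach is approached as far as the arm can. A call is refused whole if a number of a shift passes 50 or a number of a turn 8.59, either way. A call with a gripper value outside its range is refused whole. The fingers move at their own pace and stop on an object; "grip_force" is the grip in N (left out, the last holds). Time passes only in rows, so rows that do not move let the fingers close. It gives the time, the measured TCP pose, the force and the opening at its end, in the units of the state.
- ctrl.sense(): the state, without advancing time (a new reading comes with each control period).
- ctrl.snapshot(name): name is "side" or "top"; returns a dict with "image" (420x560x3 uint8, red, green, blue), "fx", "fy", "cx", "cy" (pixels), "rvec" (rotation vector, rad) and "tvec" (3), from world to camera coordinates, as OpenCV has them. Camera axes: x right, y down, z forward; pixel columns grow to the right and rows downward; lengths in m; the calibration is good to about 2 mm. A picture is of the moment at which its call begins. There is no depth.
- ctrl.hand_in(): hands the job in, once; it reports no verdict.
The state is a dict: "clock": time; "q": joint angles; "qd": joint speeds; "effort": joint torques, N m; "position": TCP position; "tcp_rot": TCP orientation; "force": force on the tool from outside, world axes, zero at the start; "torque": the same for the moment, N m; "gripper_width": finger opening in m.
Only numpy, scipy, OpenCV 4.12 (cv2) and the standard library are available. Lean on these libraries where they do the work, as an engineer would, in place of code of your own. Each camera call takes 0.05 s, during which the arm holds its last target.

### The job

Weigh the small lidded white crucible that stands behind three reagent containers in the steel tray: first set all three containers upright on the dark mat at the side, and only then take the crucible and set it down gently in the middle of the balance's round pan. With the crucible on the pan, put each container back upright in the middle of the cork pad on which it stood, and leave the little glass beaker in the tray undisturbed and nothing knocked over.

Things in the scene. Friction and masses are not known exactly. Their poses are not given: they have to be found in the camera images.
- jar_mid (a point): Wide round white jar with a wide black lid: diameter 54 mm up to 70 mm above its underside, lid 52 mm across, 90 mm high in all, about 0.2 kg, loose. This point is on its axis half-way up, 45 mm above its underside; z is its axis, up.
- square_mid (a point): Square white bottle, 44 x 44 mm with straight sides up to 74 mm above its underside, then a neck and a black cap 30 mm across, 98 mm high in all, about 0.18 kg, loose. This point is on its axis, 49 mm above its underside; z is up, x and y are square to its flat sides.
- slim_mid (a point): Slim round amber bottle with a narrow black cap: diameter 36 mm up to 68 mm above its underside, cap 24 mm across, 96 mm high in all, about 0.12 kg, loose. This point is on its axis, 48 mm above its underside; z is its axis, up.
- crucible_mid (a point): The small white porcelain crucible to be weighed: round, diameter 38 mm from 6 to 40 mm above its underside, with a fixed flat lid 41 mm across and a small knob, 50 mm high in all, about 0.07 kg, loose. It stands directly on the tray floor (4 mm above the bench), behind and between the three containers. This point is on its axis half-way up, 25 mm above its underside; z is its axis, up.
- jar_pad: Large round cork pad, 80 mm across, 4 mm thick, fixed in the tray: the wide jar starts on it and goes back on it. Origin at the centre of its underside, so its top is 4 mm above the origin.
- square_pad: Square cork pad, 70 x 70 mm, 4 mm thick, fixed in the tray: the square bottle starts on it and goes back on it. Origin at the centre of its underside, so its top is 4 mm above the origin; x and y are square to its sides.
- slim_pad: Small round cork pad, 62 mm across, 4 mm thick, fixed in the tray: the slim bottle starts on it and goes back on it. Origin at the centre of its underside, so its top is 4 mm above the origin.
- mat: Dark rubber mat lying on the bench to one side of the tray (left or right), 280 mm along its x, 160 mm along its y, 3 mm thick, fixed: the side area for the three containers, which fit in a row along its x. Origin at the centre of its underside; its top is 3 mm above the origin.
- pan (a point): Centre of the top face of the balance's round steel pan, 120 mm across, 50 mm above the bench. The balance is fixed and stands on the other side of the tray from the mat; its low white casing (220 x 150 mm, 40 mm high) is below the pan and reaches 155 mm from this point along its own -x.
- beaker: Little empty glass beaker, 42 mm across, 48 mm high, loose, in a rear corner of the tray; not to be disturbed. Origin at the centre of its underside.
Not all that is in view belongs to the job. What is shaped like the part that bears square_mid but blue or green is not meant.

How it is judged:
By the outcome, as a careful person would: the job done as asked, in the order asked, and still so for the second after the job is handed in, with the robot touching nothing.
It also fails if it takes over 136 s, if anything falls off the work surface, if the arm or the gripper's body presses on something with over 40 N, if the wrist force passes 120 N, or if a joint passes its speed limit or range.

## Working session

There is one attempt and no reset: what is moved stays moved. The work goes in short steps, Python scripts to look and compute and a tool call to move; the robot and the scene stay as the last step left them, time stands still between calls to the robot, and variables do not carry over. Pictures are saved under pics/ and viewed, and the job is handed in when it is done.

Besides the shell and the picture viewer there is one more tool, called in YAML: its name, and indented under it one key for each argument. send_rows: Moves the arm, as the interface text tells. Its arguments: {"type":"object","properties":{"commands":{"type":"array","items":{"type":"array","items":{"type":"number"}}},"grip_force":{"type":"number"}},"required":["commands"]}

```bash
mkdir -p pics; cat > h.py <<'E'
import numpy as np, cv2
from bench import ctrl
def snap(n,f):
    s=ctrl.snapshot(n); cv2.imwrite('pics/'+f,cv2.cvtColor(s['image'],cv2.COLOR_RGB2BGR)); np.save('pics/'+f+'.npy',s,allow_pickle=True); return s
def load(f): return np.load('pics/'+f+'.npy',allow_pickle=True).item()
def ray(s,u,v):
    R=cv2.Rodrigues(np.array(s['rvec'],float))[0]; t=np.array(s['tvec'],float).ravel()
    c=-R.T@t; d=R.T@np.array([(u-s['cx'])/s['fx'],(v-s['cy'])/s['fy'],1]); return c,d
def onz(s,u,v,z):
    c,d=ray(s,u,v); return c+d*(z-c[2])/d[2]
def proj(s,P):
    R=cv2.Rodrigues(np.array(s['rvec'],float))[0]; t=np.array(s['tvec'],float).ravel()
    p=R@np.array(P,float)+t; return np.array([s['cx']+s['fx']*p[0]/p[2], s['cy']+s['fy']*p[1]/p[2]])
E
python3 - <<'E'
from h import *
np.set_printoptions(precision=4,suppress=True)
for n in ('side','top'):
    s=snap(n,n+'0.png'); print(n,s['fx'],ray(s,s['cx'],s['cy']))
st=ctrl.sense()
for k in st: print(k,st[k])
print(cv2.Rodrigues(np.array(st['tcp_rot']))[0])
E
```

```text
side 487.59182370320843 (array([ 0.1808, -0.7057,  1.0347]), array([ 0.2532,  0.5802, -0.7741]))
top 534.6129199837982 (array([0.3064, 0.0013, 1.1159]), array([ 0.1796, -0.0083, -0.9837]))
clock 0.1
q [ 1.1185  0.4941  1.3461 -0.      1.3025 -0.0955]
qd [-0.0002 -0.0005 -0.0003 -0.0025  0.0019 -0.0011]
effort [  0.0028 -88.023  -38.2544   0.0707   0.0481  -0.    ]
position [0.2181 0.5853 0.2354]
tcp_rot [-0.9431  1.3581  0.9422]
force [ 0.1978  1.0012 -0.7429]
torque [-0.0189 -0.013  -0.0334]
gripper_width 0.0912873409339525
[[-0.0005 -0.937   0.3493]
 [-0.001   0.3493  0.937 ]
 [-1.      0.0001 -0.0011]]
```

View pics/side0.png

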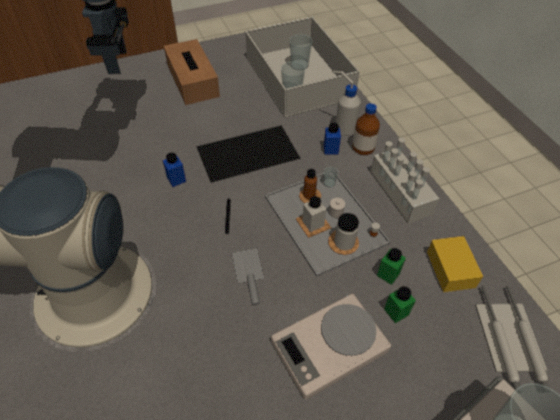

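View pics/top0.png

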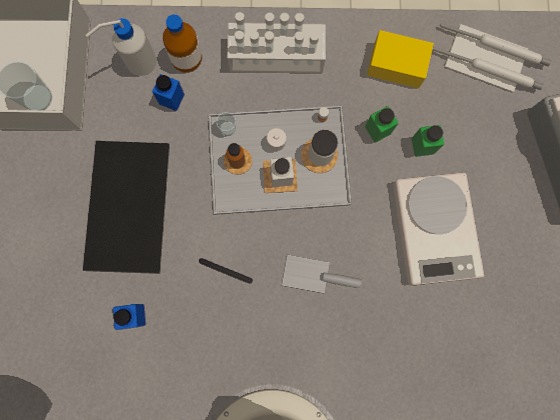

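```bash
python3 - <<'E'
from h import *
a=cv2.imread('pics/top0.png')[95:225,200:360]; cv2.imwrite('pics/topz.png',cv2.resize(a,None,fx=4.6,fy=4.6,interpolation=cv2.INTER_CUBIC))
a=cv2.imread('pics/side0.png')[155:280,260:420]; cv2.imwrite('pics/sidez.png',cv2.resize(a,None,fx=4.6,fy=4.6,interpolation=cv2.INTER_CUBIC))
E
```

```text
(no output)
```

View pics/topz.png

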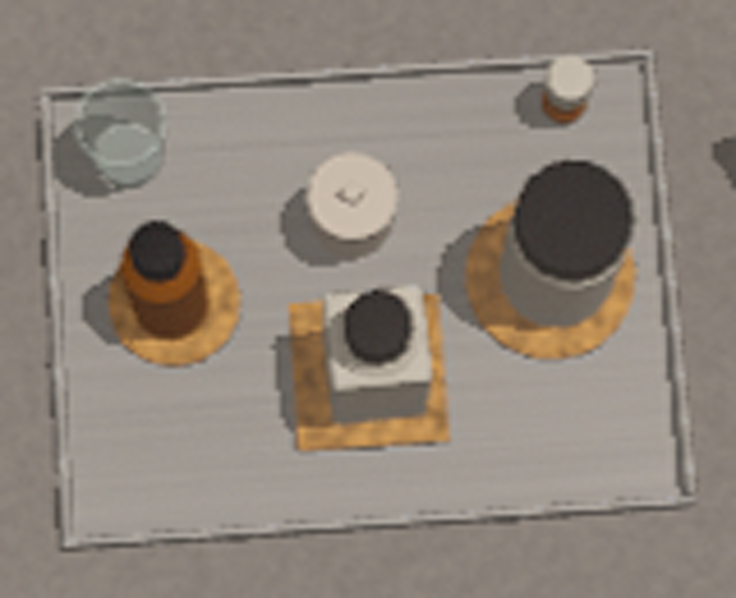

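View pics/sidez.png

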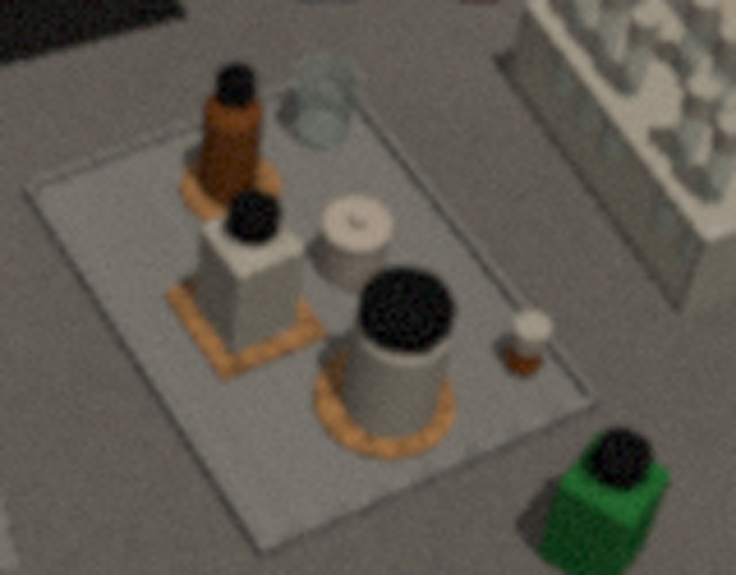

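```bash
cat > m.py <<'E'
from h import *
from scipy.optimize import least_squares
def blob(mask,box):
    u0,u1,v0,v1=box; m=np.zeros_like(mask); m[v0:v1,u0:u1]=mask[v0:v1,u0:u1]
    cs,_=cv2.findContours(m,cv2.RETR_EXTERNAL,cv2.CHAIN_APPROX_NONE)
    return max(cs,key=cv2.contourArea)[:,0,:].astype(float)
def plane(s,c,z): return np.array([onz(s,u,v,z)[:2] for u,v in c])
def far(s,P):  # keep the half far from the camera
    c=ray(s,0,0)[0][:2]; m=P.mean(0); d=(m-c)/np.linalg.norm(m-c); return P[(P-m)@d>-0.003]
def circ(P,r=None,it=True):
    f=lambda x:np.hypot(P[:,0]-x[0],P[:,1]-x[1])-(x[2] if r is None else r)
    x0=list(P.mean(0))+([0.02] if r is None else [])
    o=least_squares(f,x0,loss='soft_l1',f_scale=0.001); return o.x, np.sqrt(np.median(f(o.x)**2))
def masks(s):
    h=cv2.cvtColor(s['image'],cv2.COLOR_RGB2HSV).astype(int); H,S,V=h[...,0],h[...,1],h[...,2]
    return {'dark':((V<70)).astype(np.uint8)*255,'cork':((H>8)&(H<25)&(S>110)&(V>85)).astype(np.uint8)*255,'white':((V>165)&(S<60)).astype(np.uint8)*255,'hsv':h}
E
python3 - <<'E'
from m import *
np.set_printoptions(precision=4,suppress=True)
t=load('top0.png'); s=load('side0.png'); mt=masks(t); ms=masks(s)
boxes={'jar':((305,345,125,160),(330,365,205,235),.098,.026),'sq':((272,295,152,178),(305,326,193,210),.106,.015),'slim':((224,246,140,158),(303,321,167,179),.104,.012)}
for n,(bt,bs,z,r) in boxes.items():
    for nm,im,m,b in (('top',t,mt,bt),('side',s,ms,bs)):
        c=blob(m['dark'],b); P=far(im,plane(im,c,z)); print(n,nm,len(c),c.min(0),c.max(0),*circ(P,r),*circ(P))
for nm,im in (('top',t),('side',s)):
    pass
for nm,m in (('t',mt),('s',ms)):
    cv2.imwrite('pics/mask_%s.png'%nm,np.vstack([m['dark'],m['cork']])[:, :] if 0 else cv2.resize(np.hstack([m['dark'][90:290,190:440],m['cork'][90:290,190:440],m['white'][90:290,190:440]]),None,fx=1.06,fy=1.06))
E
```

```text
jar top 70 [312. 130.] [336. 155.] [ 0.6168 -0.0962] 0.0009572563166288494 [ 0.6198 -0.0972  0.0236] 0.0004292329259367905
jar side 57 [337. 213.] [358. 231.] [ 0.6188 -0.1018] 0.0007787238470225422 [ 0.62   -0.1002  0.0243] 0.00045716424558219377
sq top 41 [275. 158.] [288. 173.] [ 0.5661 -0.013 ] 0.0011587258644543234 [ 0.569  -0.0131  0.0128] 0.00035671552520666165
sq side 46 [305. 193.] [320. 207.] [ 0.5651 -0.0044] 0.0023210036474332198 [ 0.565  -0.0046  0.0151] 0.002322480503693396
slim top 33 [228. 143.] [239. 155.] [0.5996 0.0811] 0.0008789564697065134 [0.6014 0.0815 0.0106] 0.0005655081060875981
slim side 29 [306. 168.] [315. 178.] [0.6025 0.0768] 0.0009294266735715687 [0.6027 0.0773 0.0113] 0.0007796650099623
```

```bash
python3 - <<'E'
import cv2,numpy as np
a=cv2.imread('pics/mask_t.png');b=cv2.imread('pics/mask_s.png');cv2.imwrite('pics/mask.png',np.vstack([a,b]))
E
```

```text
(no output)
```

View pics/mask.png

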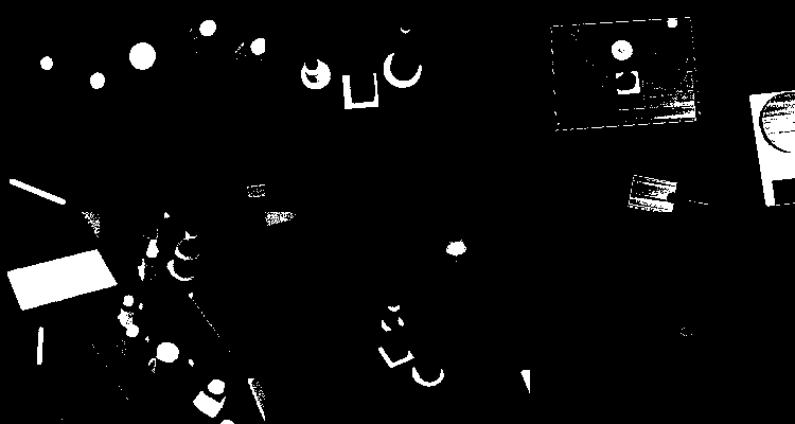

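```bash
python3 - <<'E'
from m import *
np.set_printoptions(precision=4,suppress=True)
t=load('top0.png'); s=load('side0.png'); mt=masks(t); ms=masks(s)
boxes={'jar':((305,345,125,160),(330,365,205,235),.098,.026),'sq':((272,295,152,178),(305,326,193,210),.106,.015),'slim':((224,246,140,158),(303,321,167,179),.104,.012)}
for n,(bt,bs,z,r) in boxes.items():
    for nm,im,m,b in (('top',t,mt,bt),('side',s,ms,bs)):
        c=blob(((m['hsv'][...,2]<(60 if nm=='top' else 55))*255).astype(np.uint8),b); P=far(im,plane(im,c,z)); print(n,nm,len(c),*circ(P,r-.001))
# round pads
for n,bt,bs,r in (('jarpad',(298,345,130,175),(325,365,230,262),.04),('slimpad',(220,256,148,176),(298,324,190,206),.031)):
    for nm,im,m,b in (('top',t,mt,bt),('side',s,ms,bs)):
        c=blob(cv2.morphologyEx(m['cork'],cv2.MORPH_CLOSE,np.ones((3,3),np.uint8)),b); P=plane(im,c,.008)
        x=circ(P,r-.001)[0]
        for k in range(6):
            d=np.hypot(*(P-x).T); Q=P[(abs(d-r+.001)<(.006 if k<2 else .0025))]; x,e=circ(Q,r-.001)
        ang=np.degrees(np.arctan2(*(Q-x).T[::-1])); print(n,nm,x,e,len(Q),len(P),np.histogram(ang,8,(-180,180))[0])
# crucible lid
for nm,im,m,b in (('top',t,mt,(262,290,125,150)),('side',s,ms,(328,348,196,212))):
    V=m['hsv'][...,2]; mk=((V>185)*255).astype(np.uint8) if nm=='top' else ((V>165)*255).astype(np.uint8)
    c=blob(mk,b); print(c.min(0),c.max(0)); P=far(im,plane(im,c,.048)); print('cruc',nm,*circ(P,.0195),*circ(P))
# mat
for nm,im,m,b in (('top',t,mt,(70,180,130,280)),('side',s,ms,(190,305,120,185))):
    c=blob(m['dark'],b); P=plane(im,c,.003)*1000; print('mat',nm,cv2.minAreaRect(P.astype(np.float32)), cv2.boxPoints(cv2.minAreaRect(P.astype(np.float32))))
# square pad
    
for nm,im,m,b in (('top',t,mt,(255,303,145,200)),('side',s,ms,(292,335,210,242))):
    c=blob(m['cork'],b); P=plane(im,c,.008)*1000; print('sqpad',nm,cv2.minAreaRect(P.astype(np.float32)),cv2.boxPoints(cv2.minAreaRect(P.astype(np.float32))))
E
python3 - <<'E'
import cv2
a=cv2.imread('pics/top0.png')[165:290,385:490]; cv2.imwrite('pics/panz.png',cv2.resize(a,None,fx=4.6,fy=4.6,interpolation=cv2.INTER_CUBIC))
E
```

```text
jar top 163 [ 0.6088 -0.0957] 0.004230716561503249
jar side 54 [ 0.6189 -0.1019] 0.0009758702565665286
sq top 65 [ 0.5662 -0.0149] 0.0013454341781718308
sq side 33 [ 0.5687 -0.0164] 0.0013311343960038956
slim top 33 [0.6002 0.0815] 0.0005519865431742026
slim side 25 [0.6022 0.0768] 0.0007003515629167078
jarpad top [ 0.6188 -0.0954] 0.0006570043757514139 68 123 [13  9  4  0  4 13 12 13]
jarpad side [ 0.6199 -0.0961] 0.0007641472156405191 43 85 [10 12  9  6  0  0  0  6]
slimpad top [0.6044 0.0802] 0.0007750613563506127 67 88 [10  9 11  5  0 12 10 10]
slimpad side [0.5621 0.0741] 0.0006336105115245308 7 25 [0 0 0 3 4 0 0 0]
[267. 128.] [285. 146.]
cruc top [ 0.6426 -0.0023] 0.0005755219275083573 [ 0.6438 -0.0023  0.0186] 0.0005927894990275968
[337. 206.] [337. 206.]
cruc side [ 0.6534 -0.0275] 1.1975280555381884e-08 [ 0.6475 -0.0216  0.0112] 9.460026442753566e-10
mat top ((504.0845031738281, 311.93109130859375), (158.45774841308594, 278.5700378417969), 88.5479736328125) [[362.8365 236.2571]
 [641.3172 229.1982]
 [645.3325 387.605 ]
 [366.8518 394.664 ]]
mat side ((505.48736572265625, 308.2407531738281), (163.3466033935547, 280.14495849609375), 88.49790954589844) [[363.3221 230.2673]
 [643.3708 222.9237]
 [647.6526 386.2142]
 [367.6039 393.5578]]
sqpad top ((571.0529174804688, -10.615013122558594), (68.69949340820312, 68.2911148071289), 4.762848854064941) [[533.9866  20.5605]
 [539.6569 -47.4948]
 [608.1192 -41.7905]
 [602.4489  26.2648]]
sqpad side ((572.6395874023438, -13.688526153564453), (68.45687866210938, 68.16594696044922), 4.361660003662109) [[535.9182  17.6926]
 [541.1024 -50.2759]
 [609.361  -45.0697]
 [604.1768  22.8989]]
```

View pics/panz.png

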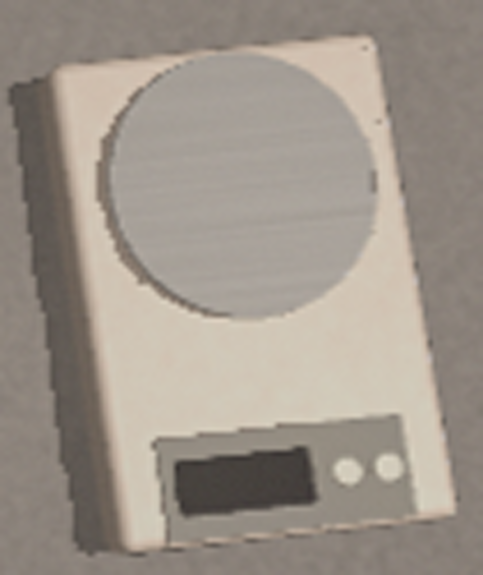

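send_rows:
  commands:
    - [-8.4, 0, 0, 0, 0, 0, 70]
    - [-8.4, 0, 0, 0, 0, 0, 70]
    - [-8.3, 0, 0, 0, 0, 0, 70]
    - [0, 0, 0, 0, -26, -41, 70]
    - [0, 0, 0, 0, -26, -41, 70]
  grip_force: 20

```text
clock: 0.6
position: [0.2766, 0.5075, 0.2354]
tcp_rot: [-1.271, 1.169, 1.271]
force: [0.9, -0.2, -0.0]
gripper_width: 0.0641
```

send_rows:
  commands:
    - [0, 0, 0, 0, -26, -41, 70]
    - [0, 0, 0, 0, -26, -41, 70]
    - [0, 0, 0, 0, -26, -41, 70]
    - [0, 0, 0, 0, -26, -41, 70]
    - [0, 0, 0, 0, -26, -41, 70]

```text
clock: 1.1
position: [0.4237, 0.3126, 0.2358]
tcp_rot: [-1.269, 1.17, 1.269]
force: [1.2, 0.6, 0.6]
gripper_width: 0.0638
```

send_rows:
  commands:
    - [0, 0, 0, 0, -26, -41, 70]
    - [0, 0, 0, 0, -26, -41, 70]
    - [0, 0, 0, 0, -26, -41, 70]
    - [0, 0, 0, 0, -26, -41, 70]
    - [0, 0, 0, 0, 0, 0, 70]

```text
clock: 1.6
position: [0.543, 0.155, 0.2356]
tcp_rot: [-1.267, 1.172, 1.264]
force: [-0.7, 0.4, 0.5]
gripper_width: 0.0641
```

```bash
cat >> h.py <<'E'
np.set_printoptions(precision=4,suppress=True)
def pose():
    st=ctrl.sense(); R=cv2.Rodrigues(np.array(st['tcp_rot'],float))[0]; return st,np.array(st['position']),R
def to(x,y,z,yaw=None):
    st,p,R=pose(); d=R.T@(np.array([x,y,z])-p)*1000
    th=np.degrees(np.arctan2(R[1,2],R[0,2]))
    print('clk %.2f'%st['clock'],'pos',p,'yaw %.2f'%th,'tilt',R[2,1:]*57.3,'shift mm',d.round(1),'turnx',None if yaw is None else round(th-yaw,2),'w %.4f'%st['gripper_width'],'F',np.array(st['force']).round(2))
E
python3 -c "
from h import *
to(.602,.079,.160,94.7)"
```

```text
clk 1.60 pos [0.543  0.155  0.2356] yaw 94.40 tilt [-0.0548 -0.0642] shift mm [ 75.7 -52.9 -80.2] turnx -0.3 w 0.0641 F [-0.68  0.36  0.48]
```

send_rows:
  commands:
    - [0, 0, 0, 0, -26, -40, 70]
    - [0, 0, 0, 0, -27, -40, 70]
    - [0, 0, 0, 40, 0, 0, 70]
    - [0, 0, 0, 0, 0, 0, 70]

```text
clock: 2.0
position: [0.597, 0.0832, 0.1918]
tcp_rot: [-1.264, 1.176, 1.273]
force: [-0.3, 1.2, -0.9]
gripper_width: 0.0638
```

```bash
python3 - <<'E'
from h import *
to(.602,.079,.058,94.7)
t=snap('top','t1.png'); s=snap('side','s1.png')
a=t['image'][60:260,180:380]; b=s['image'][100:300,220:420]
cv2.imwrite('pics/c1.png',cv2.cvtColor(cv2.resize(np.hstack([a,b]),None,fx=2,fy=2,interpolation=cv2.INTER_CUBIC),cv2.COLOR_RGB2BGR))
E
```

```text
clk 2.00 pos [0.597  0.0832 0.1918] yaw 94.56 tilt [0.4203 0.0263] shift mm [133.8  -5.6  -4.6] turnx -0.14 w 0.0638 F [-0.29  1.25 -0.87]
```

View pics/c1.png

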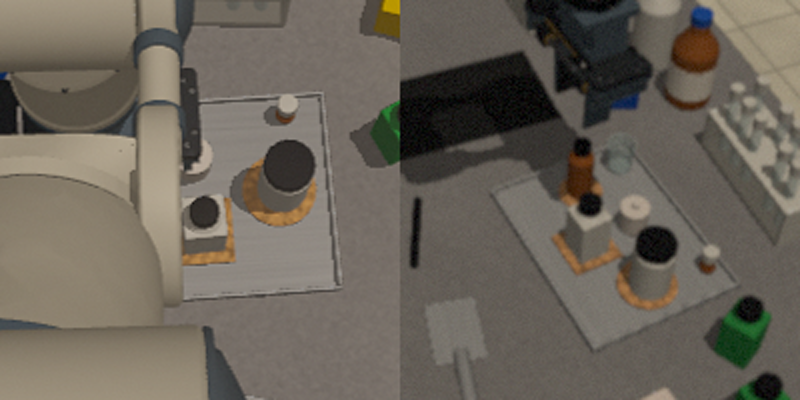

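send_rows:
  commands:
    - [0, 0, 0, 0, -2, -2, 70]
    - [0, 0, 0, 45, 0, 0, 70]
    - [0, 0, 0, 45, 0, 0, 70]
    - [0, 0, 0, 40, 0, 0, 70]
    - [0, 0, 0, 0, 0, 0, 70]

```text
clock: 2.6
position: [0.5991, 0.0827, 0.063]
tcp_rot: [-1.267, 1.174, 1.274]
force: [-0.2, 0.3, 1.2]
gripper_width: 0.064
```

```bash
python3 - <<'E'
from h import *
s=snap('side','s2.png')
to(.602,.079,.058,94.7)
b=s['image'][120:260,240:400]
cv2.imwrite('pics/c2.png',cv2.cvtColor(cv2.resize(b,None,fx=4,fy=4,interpolation=cv2.INTER_CUBIC),cv2.COLOR_RGB2BGR))
E
```

```text
clk 2.65 pos [0.6007 0.0827 0.0658] yaw 94.71 tilt [0.1494 0.0056] shift mm [ 7.8 -1.  -3.8] turnx 0.01 w 0.0638 F [0.77 0.02 0.26]
```

View pics/c2.png

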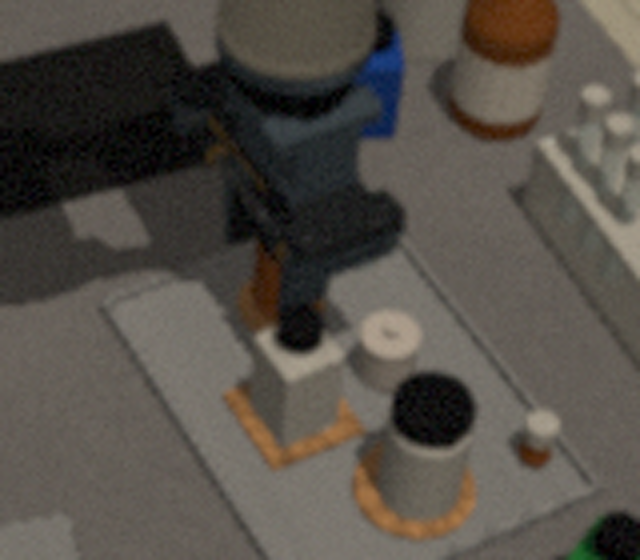

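send_rows:
  commands:
    - [0, 0, 0, 7, -1, -3, 70]
    - [0, 0, 0, 0, 0, 0, 0]
    - [0, 0, 0, 0, 0, 0, 0]
    - [0, 0, 0, 0, 0, 0, 0]
    - [0, 0, 0, 0, 0, 0, 0]
  grip_force: 15

```text
clock: 3.15
position: [0.603, 0.0793, 0.0596]
tcp_rot: [-1.269, 1.169, 1.268]
force: [-0.3, -0.4, 3.3]
gripper_width: 0.0357
```

```bash
python3 - <<'E'
from h import *
to(.602,.079,.058,94.7)
E
```

```text
clk 3.15 pos [0.603  0.0793 0.0596] yaw 94.65 tilt [-0.0585  0.0055] shift mm [ 1.6  1.  -0.2] turnx -0.05 w 0.0357 F [-0.33 -0.44  3.32]
```

send_rows:
  commands:
    - [0, 0, 0, -45, 0, 0, 0]
    - [0, 0, 0, -45, 0, 0, 0]
    - [0, 0, 0, 0, -3, 46, 0]
    - [0, 0, 0, 0, -3, 46, 0]
    - [0, 0, 0, 0, -3, 46, 0]

```text
clock: 3.65
position: [0.6004, 0.2188, 0.1496]
tcp_rot: [-1.268, 1.169, 1.268]
force: [1.3, 0.3, -2.2]
gripper_width: 0.0361
```

send_rows:
  commands:
    - [0, 0, 0, 0, -3, 46, 0]
    - [0, 0, 0, 0, -3, 45, 0]
    - [0, 0, 0, 0, 0, 0, 0]
    - [0, 0, 0, 0, 0, 0, 0]

```text
clock: 4.05
position: [0.5986, 0.3094, 0.1487]
tcp_rot: [-1.27, 1.169, 1.27]
force: [-0.5, -0.3, -1.9]
gripper_width: 0.0357
```

```bash
python3 - <<'E'
from h import *
s=snap('side','s3.png')
to(.60,.308,.054,94.7)
b=s['image'][40:260,150:400]
cv2.imwrite('pics/c3.png',cv2.cvtColor(cv2.resize(b,None,fx=2.5,fy=2.5,interpolation=cv2.INTER_CUBIC),cv2.COLOR_RGB2BGR))
E
```

```text
clk 4.10 pos [0.5988 0.3084 0.1488] yaw 94.69 tilt [ 0.0273 -0.0278] shift mm [94.8 -1.2 -0.4] turnx -0.01 w 0.0359 F [-1.09  0.01 -0.7 ]
```

View pics/c3.png

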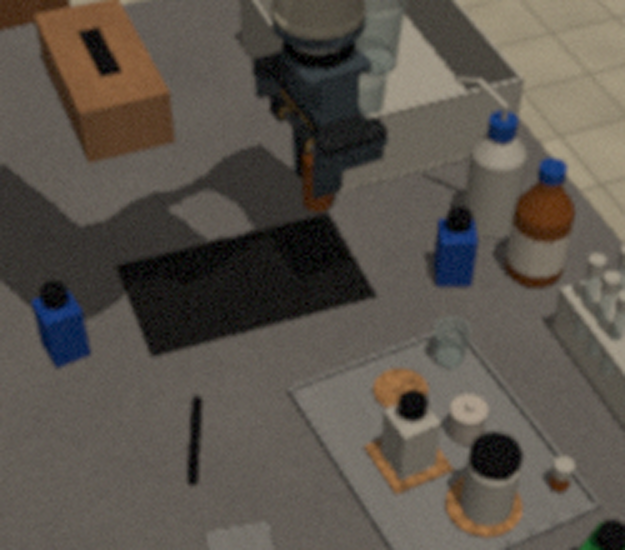

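send_rows:
  commands:
    - [0, 0, 0, 45, 0, 0, 0]
    - [0, 0, 0, 35, 0, 0, 0]
    - [0, 0, 0, 10, 0, 0, 0]
    - [0, 0, 0, 2, 0, 0, 0]
    - [0, 0, 0, 0, 0, 0, 0]

```text
clock: 4.6
position: [0.5999, 0.3083, 0.0582]
tcp_rot: [-1.269, 1.169, 1.267]
force: [-0.9, -0.3, -0.9]
gripper_width: 0.0358
```

```bash
python3 - <<'E'
from h import *
to(.60,.308,.054,94.7)
E
```

```text
clk 4.60 pos [0.5999 0.3083 0.0582] yaw 94.61 tilt [-0.0767  0.0223] shift mm [ 4.2 -0.  -0.3] turnx -0.09 w 0.0358 F [-0.94 -0.34 -0.94]
```

send_rows:
  commands:
    - [0, 0, 0, 2, 0, 0, 0]
    - [0, 0, 0, 1, 0, 0, 0]
    - [0, 0, 0, 0, 0, 0, 0]

```text
clock: 4.9
position: [0.5994, 0.3088, 0.0547]
tcp_rot: [-1.269, 1.169, 1.268]
force: [0.2, 0.4, 1.7]
gripper_width: 0.0358
```

```bash
python3 - <<'E'
from h import *
to(.60,.308,.054,94.7)
E
```

```text
clk 4.90 pos [0.5994 0.3088 0.0547] yaw 94.66 tilt [-0.0589  0.0197] shift mm [ 0.7 -0.6 -0.9] turnx -0.04 w 0.0358 F [0.25 0.37 1.71]
```

send_rows:
  commands:
    - [0, 0, 0, 0.5, 0, 0, 0]
    - [0, 0, 0, 0, 0, 0, 70]
    - [0, 0, 0, 0, 0, 0, 70]
    - [0, 0, 0, 0, 0, 0, 70]
    - [0, 0, 0, -20, 0, 0, 70]

```text
clock: 5.4
position: [0.5976, 0.308, 0.0713]
tcp_rot: [-1.268, 1.174, 1.271]
force: [0.9, -1.4, 0.1]
gripper_width: 0.0629
```

send_rows:
  commands:
    - [0, 0, 0, -45, 0, 0, 70]
    - [0, 0, 0, -45, 0, 0, 70]
    - [0, 0, 0, -20, 0, 0, 70]
    - [0, 0, 0, 0, 3, -46, 70]
    - [0, 0, 0, 0, 3, -46, 70]

```text
clock: 5.9
position: [0.6006, 0.2163, 0.1843]
tcp_rot: [-1.271, 1.167, 1.269]
force: [0.4, -0.7, 0.3]
gripper_width: 0.0638
```

```bash
python3 - <<'E'
from h import *
to(.571,-.0125,.058,94.7)
s=snap('side','s4.png')
b=s['image'][40:260,150:400]
cv2.imwrite('pics/c4.png',cv2.cvtColor(cv2.resize(b,None,fx=2.5,fy=2.5,interpolation=cv2.INTER_CUBIC),cv2.COLOR_RGB2BGR))
E
```

```text
clk 5.90 pos [0.6006 0.2163 0.1843] yaw 94.79 tilt [-0.1056  0.0141] shift mm [ 126.1   48.9 -225.6] turnx 0.09 w 0.0638 F [ 0.44 -0.66  0.25]
```

View pics/c4.png

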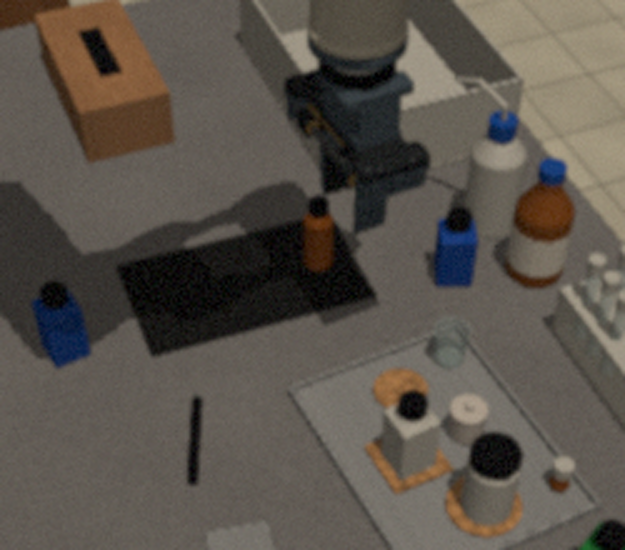

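```bash
python3 - <<'E'
from m import *
s=load('side0.png'); t=load('top0.png')
f=lambda x,y,ox,oy:((x+.5)/4.6-.5+ox,(y+.5)/4.6-.5+oy)
for im,pts,ox,oy in ((s,[(205,228),(240,275),(303,243)],260,155),(t,[(327,292),(418,284),(430,381),(330,388)],200,95)):
    P=[onz(im,*f(*p,ox,oy),.082)[:2] for p in pts]
    print(np.array(P), [np.degrees(np.arctan2(*(P[i+1]-P[i])[::-1])).round(1) for i in range(len(P)-1)],[np.linalg.norm(P[i+1]-P[i]).round(4) for i in range(len(P)-1)])
s4=load('s4.png'); m=masks(s4); 
c=blob(m['cork'],(295,325,185,206)); print(c.min(0),c.max(0)); P=plane(s4,c,.008)
print(P.mean(0), circ(P[P[:,1]>.06],.030), circ(P))
E
python3 - <<'E'
import cv2,numpy as np
a=cv2.imread('pics/s4.png')[180:245,290:370]; cv2.imwrite('pics/sq.png',cv2.resize(a,None,fx=9,fy=9,interpolation=cv2.INTER_CUBIC))
E
```

```text
[[ 0.549  -0.0007]
 [ 0.5529 -0.0382]
 [ 0.5946 -0.0308]] [np.float64(-84.0), np.float64(10.1)] [np.float64(0.0377), np.float64(0.0423)]
[[ 0.5889  0.0085]
 [ 0.593  -0.031 ]
 [ 0.5498 -0.0364]
 [ 0.5462  0.0067]] [np.float64(-84.1), np.float64(-172.9), np.float64(94.8)] [np.float64(0.0397), np.float64(0.0435), np.float64(0.0433)]
[300. 188.] [320. 202.]
[0.6062 0.0822] (array([0.6049, 0.077 ]), np.float64(0.0021539927863211857)) (array([0.6047, 0.0813, 0.0254]), np.float64(0.002829237035507016))
```

View pics/sq.png

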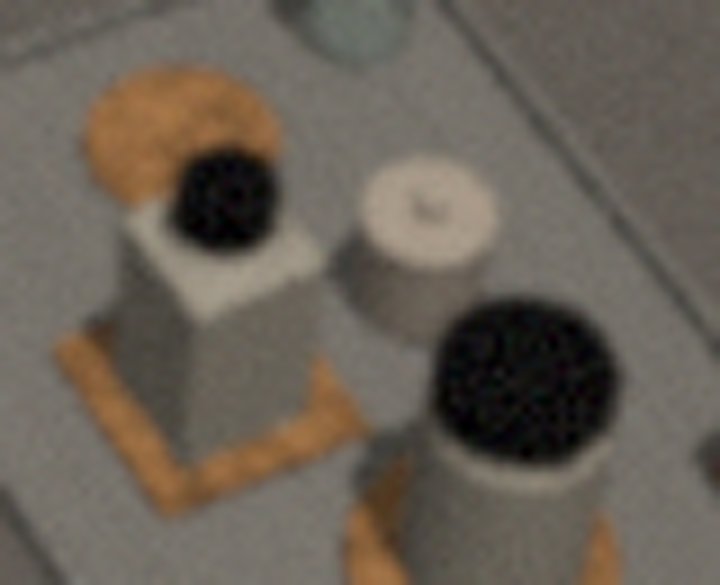

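send_rows:
  commands:
    - [0, 0, 0, 0, 10, -46, 78]
    - [0, 0, 0, 0, 10, -46, 78]
    - [0, 0, 0, 0, 10, -46, 78]
    - [0, 0, 0, 0, 10, -46, 78]
    - [0, 0, 0, 0, 9, -45, 78]

```text
clock: 6.45
position: [0.5696, -0.0175, 0.1835]
tcp_rot: [-1.269, 1.17, 1.269]
force: [1.6, 0.3, 0.3]
gripper_width: 0.0709
```

send_rows:
  commands:
    - [-1.3, 0, 0, 0, 0, 0, 78]
    - [0, 0, 0, 0, 0, 0, 78]

```text
clock: 6.65
position: [0.5702, -0.0167, 0.1835]
tcp_rot: [-1.284, 1.159, 1.284]
force: [-1.0, -0.3, 0.1]
gripper_width: 0.0714
```

```bash
python3 - <<'E'
from h import *
to(.571,-.0152,.058,96)
t=snap('top','t5.png')
s=snap('side','s5.png')
a=t['image'][60:260,130:380]; b=s['image'][90:290,200:400]
cv2.imwrite('pics/c5.png',cv2.cvtColor(cv2.resize(np.hstack([a,b]),None,fx=1.75,fy=1.75,interpolation=cv2.INTER_CUBIC),cv2.COLOR_RGB2BGR))
E
```

```text
clk 6.65 pos [ 0.5702 -0.0167  0.1835] yaw 95.86 tilt [0.0029 0.0089] shift mm [125.5  -1.    1.4] turnx -0.14 w 0.0714 F [-1.02 -0.29  0.15]
```

View pics/c5.png

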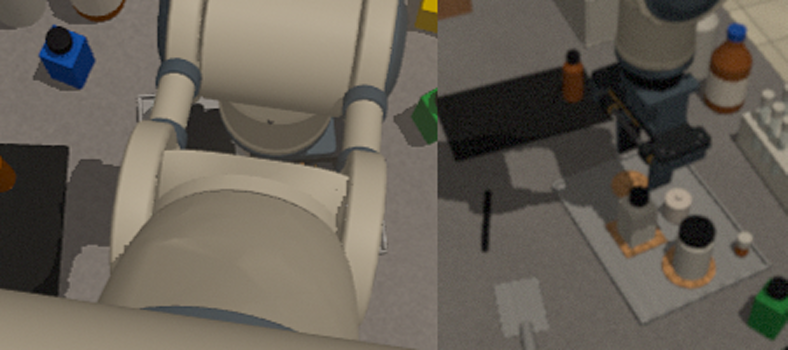

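send_rows:
  commands:
    - [0, 0, 0, 25, -1, 1, 78]
    - [0, 0, 0, 25, 0, 0, 78]
    - [0, 0, 0, 25, 0, 0, 78]
    - [0, 0, 0, 0, 0, 0, 78]

```text
clock: 7.15
position: [0.5695, -0.0131, 0.1058]
tcp_rot: [-1.283, 1.16, 1.291]
force: [0.4, -0.2, 0.4]
gripper_width: 0.0712
```

```bash
python3 - <<'E'
from h import *
to(.571,-.0152,.058,96)
s=snap('side','s6.png')
b=s['image'][140:260,270:420]
cv2.imwrite('pics/c6.png',cv2.cvtColor(cv2.resize(b,None,fx=5,fy=5,interpolation=cv2.INTER_CUBIC),cv2.COLOR_RGB2BGR))
E
```

```text
clk 7.15 pos [ 0.5695 -0.0131  0.1058] yaw 96.04 tilt [0.274  0.0697] shift mm [47.8 -1.5 -2.3] turnx 0.04 w 0.0712 F [ 0.44 -0.19  0.35]
```

View pics/c6.png

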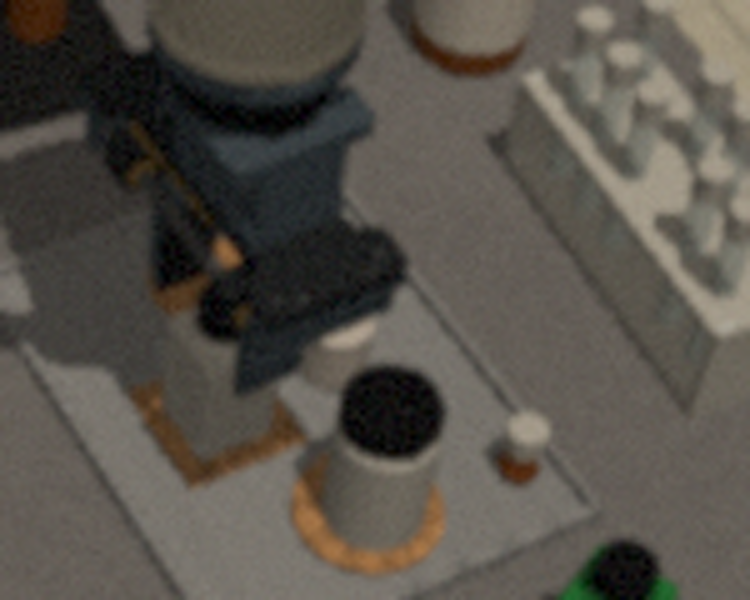

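send_rows:
  commands:
    - [0, 0, 0, 25, -1, -2, 78]
    - [0, 0, 0, 22, 0, 0, 78]
    - [0, 0, 0, 0, 0, 0, 78]
    - [0, 0, 0, 0, 0, 0, 0]
    - [0, 0, 0, 0, 0, 0, 0]

```text
clock: 7.7
position: [0.5733, -0.0164, 0.0631]
tcp_rot: [-1.287, 1.157, 1.284]
force: [-1.0, 0.0, -0.2]
gripper_width: 0.0575
```

send_rows:
  commands:
    - [0, 0, 0, 0, 0, 0, 0]
    - [0, 0, 0, 0, 0, 0, 0]
    - [0, 0, 0, 0, 0, 0, 0]
  grip_force: 20

```text
clock: 8.0
position: [0.5729, -0.0165, 0.0624]
tcp_rot: [-1.286, 1.157, 1.284]
force: [-1.1, 1.9, 10.2]
gripper_width: 0.0442
```

```bash
python3 - <<'E'
from h import *
to(.571,-.0152,.058,96)
s=snap('side','s7.png')
b=s['image'][140:260,270:420]
cv2.imwrite('pics/c7.png',cv2.cvtColor(cv2.resize(b,None,fx=5,fy=5,interpolation=cv2.INTER_CUBIC),cv2.COLOR_RGB2BGR))
E
```

```text
clk 8.00 pos [ 0.5729 -0.0165  0.0624] yaw 95.95 tilt [-0.0847 -0.006 ] shift mm [4.4 1.8 1.5] turnx -0.05 w 0.0442 F [-1.07  1.9  10.24]
```

View pics/c7.png

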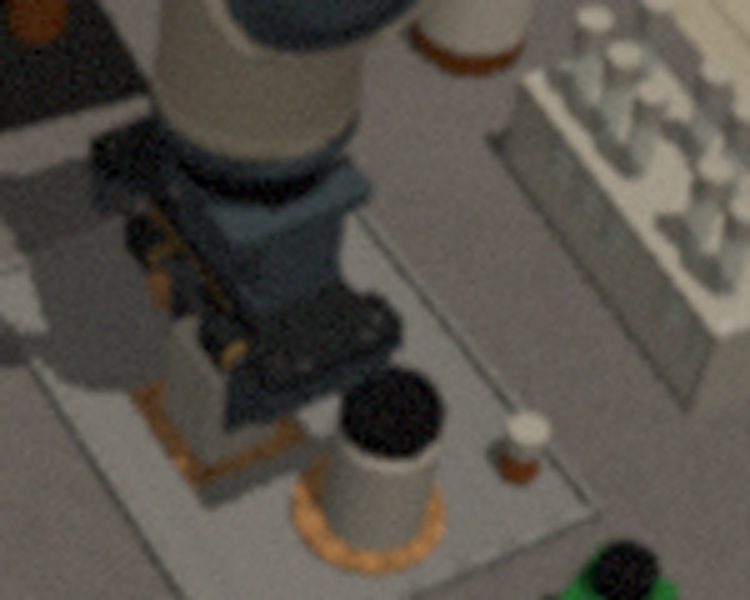

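send_rows:
  commands:
    - [0, 0, 0, -45, 0, 0, 0]
    - [0, 0, 0, -45, 0, 0, 0]
    - [0, 0, 0, 0, 5, 47, 0]
    - [0, 0, 0, 0, 5, 47, 0]
    - [0, 0, 0, 0, 5, 47, 0]

```text
clock: 8.55
position: [0.5424, 0.1233, 0.1522]
tcp_rot: [-1.285, 1.158, 1.284]
force: [1.4, -0.2, -1.8]
gripper_width: 0.0436
```

send_rows:
  commands:
    - [0, 0, 0, 0, 5, 47, 0]
    - [0, 0, 0, 0, 5, 47, 0]
    - [0, 0, 0, 0, 5, 47, 0]
    - [0, 0, 0, 0, 4, 47, 0]
    - [0, 0, 0, 0, 0, 0, 0]

```text
clock: 9.05
position: [0.503, 0.3121, 0.1518]
tcp_rot: [-1.288, 1.154, 1.289]
force: [0.5, -0.4, -2.2]
gripper_width: 0.0438
```

```bash
python3 - <<'E'
from h import *
s=snap('side','s8.png')
to(.505,.31,.0574,96)
b=s['image'][40:260,150:400]
cv2.imwrite('pics/c8.png',cv2.cvtColor(cv2.resize(b,None,fx=2.5,fy=2.5,interpolation=cv2.INTER_CUBIC),cv2.COLOR_RGB2BGR))
E
```

```text
clk 9.10 pos [0.5035 0.3097 0.1516] yaw 96.17 tilt [-0.0195  0.0179] shift mm [94.2 -1.5  0.1] turnx 0.17 w 0.0434 F [-0.05  0.68 -1.73]
```

View pics/c8.png

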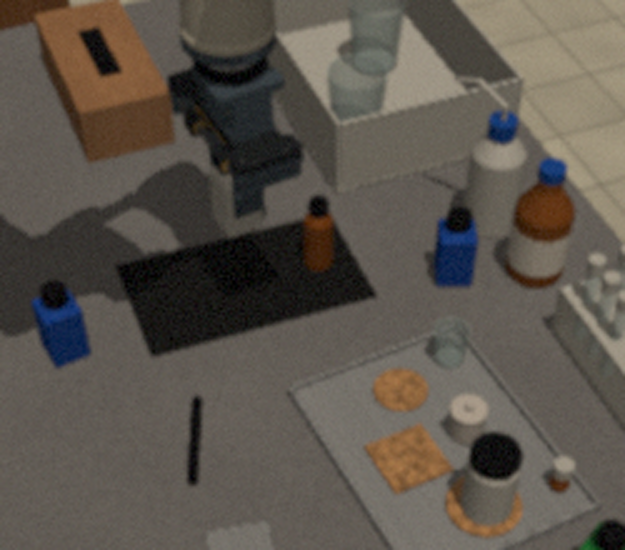

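Square bottle held; slim and square pads fully visible. Lower it to the mat.

send_rows:
  commands:
    - [0, 0, 0, 45, 0, 0, 0]
    - [0, 0, 0, 35, 0, 0, 0]
    - [0, 0, 0, 8, 0, 0, 0]
    - [0, 0, 0, 2, 0, 0, 0]
    - [0, 0, 0, 0, 0, 0, 0]

```text
clock: 9.6
position: [0.5053, 0.307, 0.0626]
tcp_rot: [-1.285, 1.157, 1.284]
force: [0.2, 0.6, -1.5]
gripper_width: 0.0439
```

send_rows:
  commands:
    - [0, 0, 0, 1, 0, 0, 0]
    - [0, 0, 0, 1, 0, 0, 0]
    - [0, 0, 0, 0, 0, 0, 0]

```text
clock: 9.9
position: [0.5048, 0.3073, 0.0601]
tcp_rot: [-1.286, 1.157, 1.285]
force: [0.1, 0.3, -2.2]
gripper_width: 0.0438
```

```bash
python3 - <<'E'
from m import *
to(.505,.31,.0574,96)
s=load('s8.png'); m=masks(s)
c=blob(m['cork'],(295,325,180,206)); P=plane(s,c,.008); print('slimpad',circ(P),P.mean(0))
c=blob(m['cork'],(290,335,206,240)); P=plane(s,c,.008)*1000; print(cv2.minAreaRect(P.astype(np.float32)))
E
```

```text
clk 9.90 pos [0.5048 0.3073 0.0601] yaw 95.96 tilt [-0.0604  0.0203] shift mm [ 2.7 -0.5  2.7] turnx -0.04 w 0.0438 F [ 0.11  0.32 -2.24]
slimpad (array([0.6052, 0.0771, 0.0282]), np.float64(0.0006322249596729737)) [0.6051 0.0772]
((572.751708984375, -13.320838928222656), (68.8502197265625, 68.7492904663086), 4.496626377105713)
```

send_rows:
  commands:
    - [0, 0, 0, 1, 0, 0, 0]
    - [0, 0, 0, 1, 0, 0, 0]
    - [0, 0, 0, 0, 0, 0, 0]

```text
clock: 10.2
position: [0.5045, 0.3072, 0.0575]
tcp_rot: [-1.285, 1.158, 1.285]
force: [0.2, -0.4, -0.3]
gripper_width: 0.0439
```

send_rows:
  commands:
    - [0, 0, 0, 1, 0, 0, 0]
    - [0, 0, 0, 0, 0, 0, 0]

```text
clock: 10.4
position: [0.5045, 0.3072, 0.0574]
tcp_rot: [-1.286, 1.158, 1.285]
force: [-5.6, -1.3, 17.5]
gripper_width: 0.0434
```

```bash
python3 - <<'E'
from m import *
to(.505,.31,.0574,96)
E
```

```text
clk 10.40 pos [0.5045 0.3072 0.0574] yaw 95.96 tilt [-0.0353  0.0097] shift mm [-0.  -0.8  2.7] turnx -0.04 w 0.0434 F [-5.61 -1.27 17.52]
```

Contact (17 N) at exactly the predicted height. Release and retreat.

send_rows:
  commands:
    - [0, 0, 0, -0.5, 0, 0, 0]
    - [0, 0, 0, 0, 0, 0, 78]
    - [0, 0, 0, 0, 0, 0, 78]
    - [0, 0, 0, 0, 0, 0, 78]
    - [0, 0, 0, -20, 0, 0, 78]

```text
clock: 10.9
position: [0.5032, 0.3065, 0.0751]
tcp_rot: [-1.285, 1.162, 1.287]
force: [0.7, 1.1, 0.4]
gripper_width: 0.0703
```

send_rows:
  commands:
    - [0, 0, 0, -45, 0, 0, 90]
    - [0, 0, 0, -45, 0, 0, 90]
    - [0, 0, 0, -15, -10, -45, 90]
    - [0, 0, 0, 0, -15, -46, 90]
    - [0, 0, 0, 0, -15, -46, 90]

```text
clock: 11.4
position: [0.559, 0.1738, 0.1828]
tcp_rot: [-1.287, 1.156, 1.285]
force: [0.7, 0.4, -0.3]
gripper_width: 0.082
```

```bash
python3 - <<'E'
from h import *
to(.6185,-.0975,.185,94.7)
s=snap('side','s9.png')
b=s['image'][40:260,150:400]
cv2.imwrite('pics/c9.png',cv2.cvtColor(cv2.resize(b,None,fx=2.5,fy=2.5,interpolation=cv2.INTER_CUBIC),cv2.COLOR_RGB2BGR))
E
```

```text
clk 11.40 pos [0.559  0.1738 0.1828] yaw 96.03 tilt [-0.09    0.0069] shift mm [  -2.2  -30.7 -276.1] turnx 1.33 w 0.0820 F [ 0.7   0.36 -0.33]
```

View pics/c9.png

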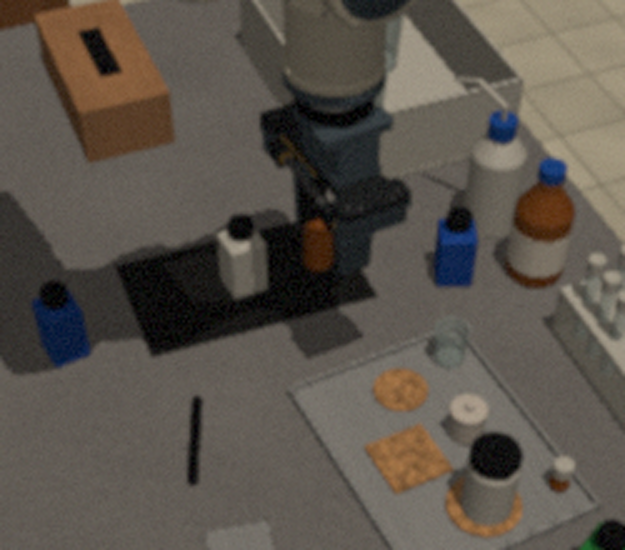

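send_rows:
  commands:
    - [0, 0, 0, 0, -5, -46, 90]
    - [0, 0, 0, 0, -5, -46, 90]
    - [0, 0, 0, 0, -5, -46, 90]
    - [0, 0, 0, 0, -5, -46, 90]
    - [0, 0, 0, 0, -5, -46, 90]

```text
clock: 11.95
position: [0.6072, -0.053, 0.1818]
tcp_rot: [-1.285, 1.158, 1.285]
force: [0.8, 0.5, -0.0]
gripper_width: 0.0822
```

send_rows:
  commands:
    - [1.3, 0, 0, 0, -5, -46, 90]
    - [0, 0, 0, 0, 0, 0, 90]
    - [0, 0, 0, 30, 0, 0, 90]
    - [0, 0, 0, 35, 0, 0, 90]
    - [0, 0, 0, 0, 0, 0, 90]

```text
clock: 12.45
position: [0.6143, -0.0955, 0.1131]
tcp_rot: [-1.264, 1.173, 1.275]
force: [-0.4, 0.5, -0.2]
gripper_width: 0.0824
```

```bash
python3 - <<'E'
from h import *
to(.618,-.0988,.058,94.7)
s=snap('side','s10.png')
b=s['image'][140:280,270:430]
cv2.imwrite('pics/c10.png',cv2.cvtColor(cv2.resize(b,None,fx=4,fy=4,interpolation=cv2.INTER_CUBIC),cv2.COLOR_RGB2BGR))
E
```

```text
clk 12.45 pos [ 0.6143 -0.0955  0.1131] yaw 94.65 tilt [0.385  0.1387] shift mm [55.  -3.8 -3.8] turnx -0.05 w 0.0824 F [-0.37  0.55 -0.23]
```

View pics/c10.png

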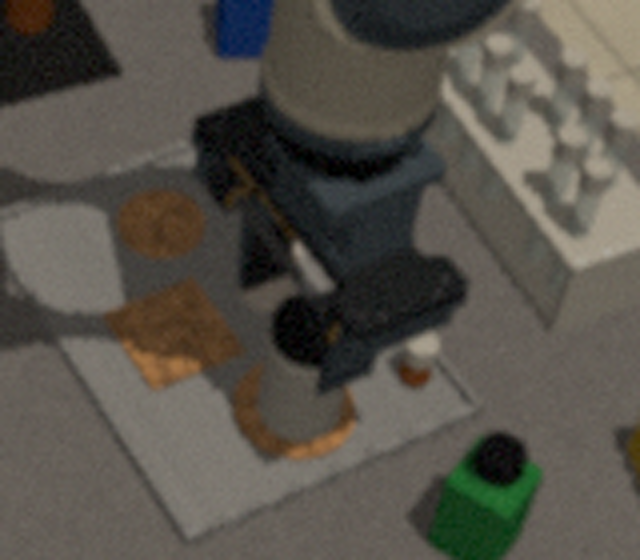

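send_rows:
  commands:
    - [0, 0, 0, 0, -2, -3, 90]
    - [0, 0, 0, 27, 0, 0, 90]
    - [0, 0, 0, 26, 0, 0, 90]
    - [0, 0, 0, 0, 0, 0, 90]
    - [0, 0, 0, 0, 0, 0, 90]

```text
clock: 13.0
position: [0.62, -0.0994, 0.0655]
tcp_rot: [-1.27, 1.169, 1.268]
force: [0.2, -0.9, 0.8]
gripper_width: 0.0821
```

```bash
python3 - <<'E'
from h import *
to(.618,-.0988,.058,94.7)
E
```

```text
clk 13.00 pos [ 0.62   -0.0994  0.0655] yaw 94.67 tilt [-0.0724 -0.0271] shift mm [7.5 1.9 0.7] turnx -0.03 w 0.0821 F [ 0.19 -0.9   0.75]
```

send_rows:
  commands:
    - [0, 0, 0, 0, 0, 0, 0]
    - [0, 0, 0, 0, 0, 0, 0]
    - [0, 0, 0, 0, 0, 0, 0]
    - [0, 0, 0, 0, 0, 0, 0]
    - [0, 0, 0, 0, 0, 0, 0]
  grip_force: 20

```text
clock: 13.5
position: [0.6194, -0.0992, 0.0645]
tcp_rot: [-1.269, 1.169, 1.268]
force: [-1.0, 1.2, 6.6]
gripper_width: 0.0535
```

```bash
python3 - <<'E'
from h import *
to(.618,-.0988,.058,94.7)
s=snap('side','s11.png')
b=s['image'][140:280,270:430]
cv2.imwrite('pics/c11.png',cv2.cvtColor(cv2.resize(b,None,fx=4,fy=4,interpolation=cv2.INTER_CUBIC),cv2.COLOR_RGB2BGR))
E
```

```text
clk 13.50 pos [ 0.6194 -0.0992  0.0645] yaw 94.66 tilt [-0.0422 -0.0068] shift mm [6.5 1.4 0.5] turnx -0.04 w 0.0535 F [-1.05  1.21  6.55]
```

View pics/c11.png

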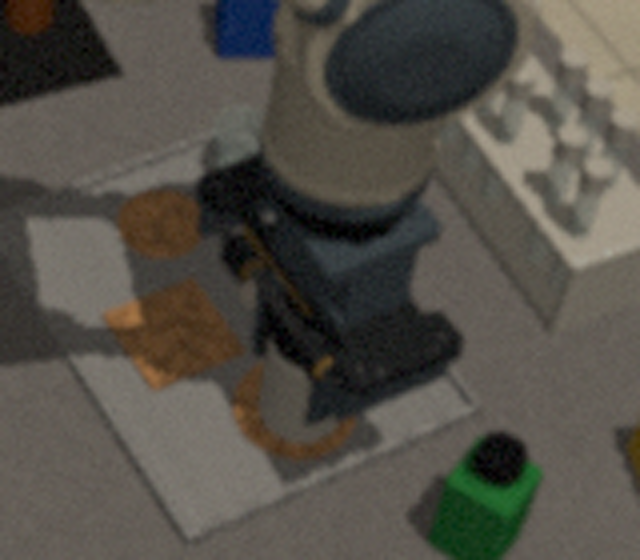

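send_rows:
  commands:
    - [0, 0, 0, -40, 0, 0, 0]
    - [0, 0, 0, -45, 0, 0, 0]
    - [0, 0, 0, -30, 20, 25, 0]
    - [0, 0, 0, 0, 22, 40, 0]
    - [0, 0, 0, 0, 22, 40, 0]

```text
clock: 14.05
position: [0.5463, 0.0009, 0.1799]
tcp_rot: [-1.269, 1.169, 1.266]
force: [1.1, 1.5, -2.1]
gripper_width: 0.0532
```

send_rows:
  commands:
    - [0, 0, 0, 0, 22, 42, 0]
    - [0, 0, 0, 0, 22, 42, 0]
    - [0, 0, 0, 0, 22, 42, 0]
    - [0, 0, 0, 0, 20, 42, 0]
    - [0, 0, 0, 0, 15, 42, 0]

```text
clock: 14.55
position: [0.4274, 0.2026, 0.1791]
tcp_rot: [-1.269, 1.17, 1.269]
force: [0.6, -0.1, -1.7]
gripper_width: 0.0533
```

send_rows:
  commands:
    - [0, 0, 0, 0, 0, 42, 0]
    - [0, 0, 0, 0, 0, 42, 0]
    - [0, 0, 0, 0, 0, 27, 0]
    - [0, 0, 0, 0, 0, 0, 0]

```text
clock: 14.95
position: [0.4197, 0.315, 0.1789]
tcp_rot: [-1.271, 1.167, 1.271]
force: [0.5, -0.3, -2.0]
gripper_width: 0.0532
```

```bash
python3 - <<'E'
from h import *
to(.42,.312,.0595,94.7)
s=snap('side','s12.png')
b=s['image'][40:260,150:400]
cv2.imwrite('pics/c12.png',cv2.cvtColor(cv2.resize(b,None,fx=2.5,fy=2.5,interpolation=cv2.INTER_CUBIC),cv2.COLOR_RGB2BGR))
E
```

```text
clk 14.95 pos [0.4197 0.315  0.1789] yaw 94.83 tilt [-0.0355  0.0487] shift mm [119.4   0.   -3.1] turnx 0.13 w 0.0532 F [ 0.52 -0.35 -1.97]
```

View pics/c12.png

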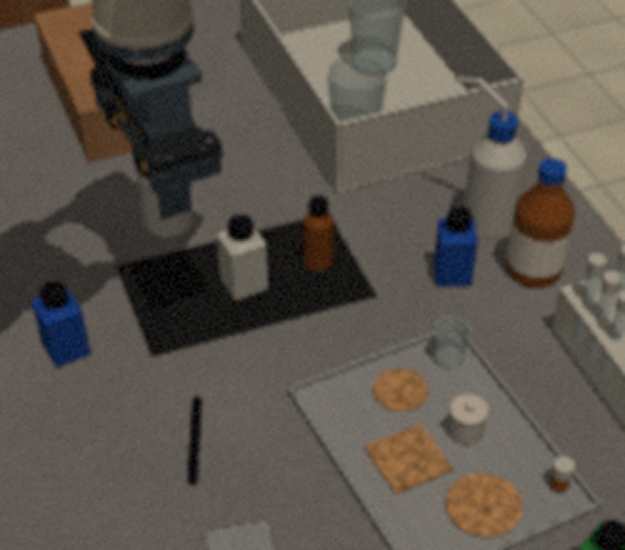

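send_rows:
  commands:
    - [0, 0, 0, 45, 0, 0, 0]
    - [0, 0, 0, 45, 0, 0, 0]
    - [0, 0, 0, 20, 0, 0, 0]
    - [0, 0, 0, 6, 0, 0, 0]
    - [0, 0, 0, 0, 0, 0, 0]

```text
clock: 15.5
position: [0.42, 0.3112, 0.0627]
tcp_rot: [-1.268, 1.171, 1.269]
force: [0.1, 0.6, -1.4]
gripper_width: 0.0534
```

send_rows:
  commands:
    - [0, 0, 0, 1, 0, 0, 0]
    - [0, 0, 0, 0, 0, 0, 0]

```text
clock: 15.7
position: [0.4208, 0.3122, 0.0631]
tcp_rot: [-1.269, 1.168, 1.268]
force: [-0.2, 0.3, -1.2]
gripper_width: 0.0532
```

```bash
python3 - <<'E'
from m import *
to(.42,.312,.0595,94.7)
s=load('s12.png'); m=masks(s)
c=blob(m['cork'],(325,365,226,260)); P=plane(s,c,.008); print('jarpad',circ(P),P.mean(0))
E
```

```text
clk 15.70 pos [0.4208 0.3122 0.0631] yaw 94.65 tilt [-0.1051  0.0479] shift mm [ 3.6  0.8 -0.2] turnx -0.05 w 0.0532 F [-0.2   0.3  -1.23]
jarpad (array([ 0.6193, -0.0977,  0.0375]), np.float64(0.0007314210432956374)) [ 0.6191 -0.0977]
```

send_rows:
  commands:
    - [0, 0, 0, 1.5, 0, 0, 0]
    - [0, 0, 0, 1, 0, 0, 0]
    - [0, 0, 0, 0, 0, 0, 0]
    - [0, 0, 0, 0, 0, 0, 0]

```text
clock: 16.1
position: [0.4201, 0.3121, 0.0596]
tcp_rot: [-1.269, 1.169, 1.269]
force: [-2.2, -0.4, 0.5]
gripper_width: 0.0536
```

send_rows:
  commands:
    - [0, 0, 0, 0.5, 0, 0, 0]
    - [0, 0, 0, 0, 0, 0, 0]

```text
clock: 16.3
position: [0.4201, 0.312, 0.0595]
tcp_rot: [-1.269, 1.169, 1.269]
force: [-2.7, -3.1, 11.8]
gripper_width: 0.0537
```

```bash
python3 - <<'E'
from m import *
to(.42,.312,.0595,94.7)
E
```

```text
clk 16.30 pos [0.4201 0.312  0.0595] yaw 94.66 tilt [-0.0179  0.0091] shift mm [-0.   0.1 -0. ] turnx -0.04 w 0.0537 F [-2.66 -3.08 11.84]
```

send_rows:
  commands:
    - [0, 0, 0, -0.5, 0, 0, 0]
    - [0, 0, 0, 0, 0, 0, 90]
    - [0, 0, 0, 0, 0, 0, 90]
    - [0, 0, 0, 0, 0, 0, 90]
    - [0, 0, 0, -15, 0, 0, 90]

```text
clock: 16.8
position: [0.4193, 0.3115, 0.0733]
tcp_rot: [-1.269, 1.172, 1.27]
force: [-0.4, 0.4, 1.2]
gripper_width: 0.081
```

send_rows:
  commands:
    - [0, 0, 0, -45, 0, 0, 90]
    - [0, 0, 0, -45, 0, 0, 90]
    - [0, 0, 0, -45, 0, 0, 70]
    - [0, 0, 0, 0, 0, 0, 70]
    - [0, 0, 0, 0, 0, 0, 70]

```text
clock: 17.3
position: [0.4204, 0.3122, 0.2103]
tcp_rot: [-1.269, 1.167, 1.268]
force: [-0.0, -0.7, -1.5]
gripper_width: 0.0645
```

```bash
python3 - <<'E'
from m import *
to(.643,-.004,.18,94.7)
s=snap('side','s13.png');t=snap('top','t13.png')
for nm,im in (('s',s),('t',t)):
    m=masks(im)
    bx={'s':[(295,325,180,206),(290,335,206,240),(325,365,226,260)],'t':[(220,256,140,178),(255,303,145,200),(298,345,130,175)]}[nm]
    for b in bx:
        try:
            c=blob(m['cork'],b); P=plane(im,c,.008); print(nm,circ(P),P.mean(0),cv2.minAreaRect((P*1000).astype(np.float32)))
        except Exception as e: print(e)
b=s['image'][40:260,150:400]
cv2.imwrite('pics/c13.png',cv2.cvtColor(np.hstack([cv2.resize(b,(400,352)),cv2.resize(t['image'][60:280,80:330],(400,352))]),cv2.COLOR_RGB2BGR))
E
```

```text
clk 17.30 pos [0.4204 0.3122 0.2103] yaw 94.66 tilt [-0.1151  0.0553] shift mm [  30.4 -196.1 -333.3] turnx -0.04 w 0.0645 F [-0.01 -0.67 -1.5 ]
s (array([0.6054, 0.0772, 0.0284]), np.float64(0.0005459167242246286)) [0.6053 0.0774] ((605.7003173828125, 76.88021850585938), (55.06880569458008, 56.3267936706543), 67.92212677001953)
s (array([ 0.5722, -0.0135,  0.037 ]), np.float64(0.0031618851379587665)) [ 0.5725 -0.0136] ((572.2206420898438, -13.359363555908203), (69.19322204589844, 68.75575256347656), 4.496626853942871)
s (array([ 0.6196, -0.0976,  0.0375]), np.float64(0.0006864637850067384)) [ 0.6188 -0.0978] ((619.4701538085938, -99.03103637695312), (75.66922760009766, 75.38186645507812), 67.85678100585938)
t (array([0.6039, 0.0802, 0.0293]), np.float64(0.00048137546791503027)) [0.604 0.08 ] ((604.1915283203125, 79.91343688964844), (57.470298767089844, 57.744590759277344), 1.0588059425354004)
t (array([ 0.5714, -0.0103,  0.0375]), np.float64(0.003410986919236105)) [ 0.5713 -0.0102] ((571.3206787109375, -10.16176986694336), (69.50540161132812, 68.97430419921875), 4.487603187561035)
t (array([ 0.6182, -0.0945,  0.0383]), np.float64(0.0004960880161799152)) [ 0.6182 -0.0945] ((618.5468139648438, -94.57770538330078), (78.16793823242188, 76.25338745117188), 44.50173568725586)
```

View pics/c13.png

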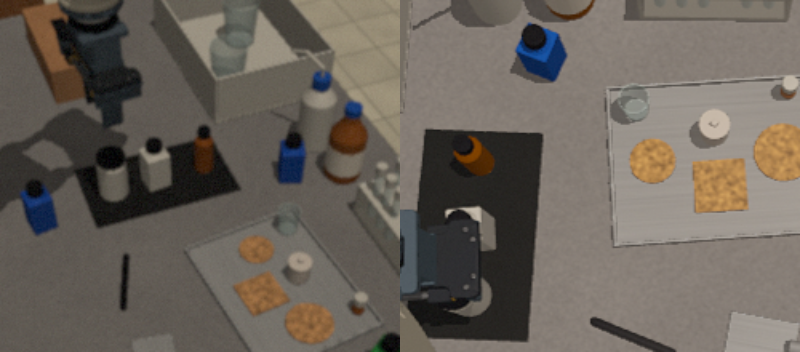

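```bash
python3 - <<'E'
from m import *
s=load('s13.png'); t=load('t13.png'); s0=load('side0.png'); t0=load('top0.png')
print('cruc side',onz(s0,337.7,203.3,.048))
a=s0['image'][290:395,265:395]; cv2.imwrite('pics/pans.png',cv2.cvtColor(cv2.resize(a,None,fx=5,fy=5,interpolation=cv2.INTER_CUBIC),cv2.COLOR_RGB2BGR))
a=s['image'][190:230,315:360]; cv2.imwrite('pics/cruc.png',cv2.cvtColor(cv2.resize(a,None,fx=12,fy=12,interpolation=cv2.INTER_CUBIC),cv2.COLOR_RGB2BGR))
print('pan top',onz(t0,437.8,205.2,.05))
P=np.array([onz(t0,385+(x+.5)/4.6-.5,165+(y+.5)/4.6-.5,.05) for x,y in ((110,185),(377,185),(243,52),(250,319))]);print(P)
E
```

```text
cruc side [ 0.6455 -0.0061  0.048 ]
pan top [ 0.5029 -0.332   0.05  ]
[[ 0.503  -0.2724  0.05  ]
 [ 0.5043 -0.3908  0.05  ]
 [ 0.564  -0.334   0.05  ]
 [ 0.4441 -0.3318  0.05  ]]
```

View pics/pans.png

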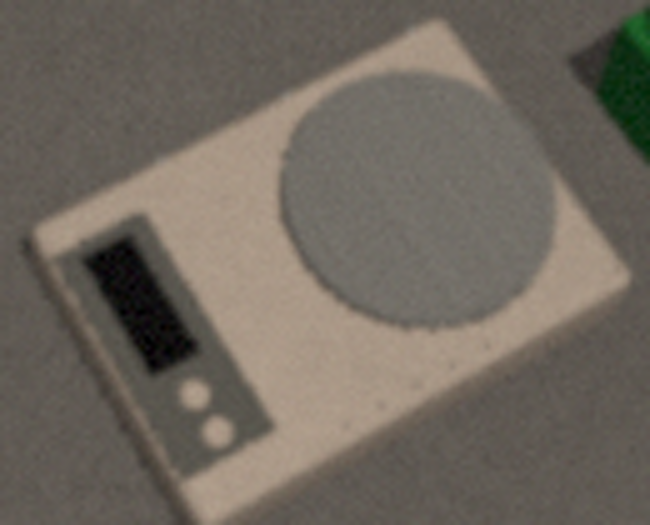

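View pics/cruc.png

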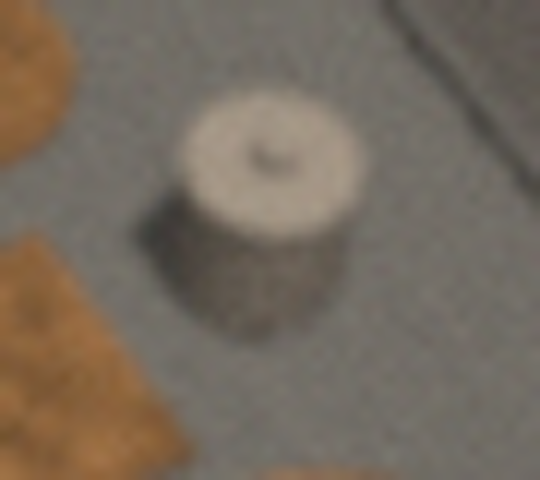

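```bash
python3 - <<'E'
from m import *
s=load('s13.png')
print(onz(s,337.2,203.2,.048),onz(s,348.3,329.4,.05))
to(.644,-.0045,.18,94.7)
E
```

```text
[ 0.6444 -0.0053  0.048 ] [ 0.5045 -0.3356  0.05  ]
clk 17.40 pos [0.4196 0.3117 0.2086] yaw 94.66 tilt [ 0.0781 -0.0385] shift mm [  28.5 -198.1 -333.3] turnx -0.04 w 0.0637 F [-0.59  0.08 -1.2 ]
```

send_rows:
  commands:
    - [0, 0, 0, 0, -25, -41.5, 70]
    - [0, 0, 0, 0, -25, -41.5, 70]
    - [0, 0, 0, 0, -25, -41.5, 70]
    - [0, 0, 0, 0, -25, -41.5, 70]
    - [0, 0, 0, 0, -25, -41.5, 70]

```text
clock: 17.9
position: [0.5617, 0.1134, 0.2078]
tcp_rot: [-1.268, 1.172, 1.271]
force: [-0.3, 0.4, 0.6]
gripper_width: 0.0639
```

send_rows:
  commands:
    - [0, 0, 0, 0, -25, -42, 70]
    - [0, 0, 0, 0, -25, -42, 70]
    - [0, 0, 0, 0, -23, -42, 70]
    - [0, 0, 0, 40, 0, 0, 70]
    - [0, 0, 0, 40, 0, 0, 70]

```text
clock: 18.4
position: [0.6449, -0.0059, 0.1272]
tcp_rot: [-1.267, 1.171, 1.267]
force: [0.0, 0.3, -0.2]
gripper_width: 0.0641
```

send_rows:
  commands:
    - [0, 0, 0, 30, 0, 0, 70]
    - [0, 0, 0, 0, 0, 0, 70]
    - [0, 0, 0, 0, 0, 0, 70]

```text
clock: 18.7
position: [0.6441, -0.0042, 0.0989]
tcp_rot: [-1.268, 1.171, 1.271]
force: [0.4, -0.2, 0.1]
gripper_width: 0.0639
```

```bash
python3 - <<'E'
from h import *
s=snap('side','s14.png')
to(.6435,-.004,.031,94.7)
b=s['image'][140:280,270:430]
cv2.imwrite('pics/c14.png',cv2.cvtColor(cv2.resize(b,None,fx=4,fy=4,interpolation=cv2.INTER_CUBIC),cv2.COLOR_RGB2BGR))
E
```

```text
clk 18.75 pos [ 0.6449 -0.0043  0.1001] yaw 94.67 tilt [-0.0183 -0.0039] shift mm [69.1  1.4  0.4] turnx -0.03 w 0.0640 F [0.64 0.48 0.71]
```

View pics/c14.png

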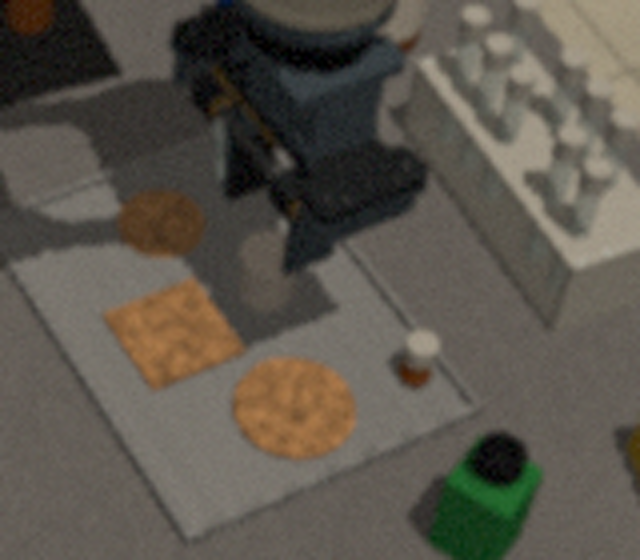

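send_rows:
  commands:
    - [0, 0, 0, 25, 1, 0, 70]
    - [0, 0, 0, 25, 0, 0, 70]
    - [0, 0, 0, 14, 0, 0, 70]
    - [0, 0, 0, 0, 0, 0, 70]
    - [0, 0, 0, 0, 0, 0, 70]

```text
clock: 19.25
position: [0.6442, -0.0044, 0.0366]
tcp_rot: [-1.27, 1.169, 1.268]
force: [0.9, 0.5, -0.1]
gripper_width: 0.0637
```

```bash
python3 - <<'E'
from h import *
to(.6435,-.004,.031,94.7)
E
```

```text
clk 19.25 pos [ 0.6442 -0.0044  0.0366] yaw 94.66 tilt [-0.0739 -0.0143] shift mm [5.6 0.7 0.5] turnx -0.04 w 0.0637 F [ 0.86  0.53 -0.11]
```

send_rows:
  commands:
    - [0, 0, 0, 5, 0, 0, 70]
    - [0, 0, 0, 0, 0, 0, 70]
    - [0, 0, 0, 0, 0, 0, 0]
    - [0, 0, 0, 0, 0, 0, 0]
    - [0, 0, 0, 0, 0, 0, 0]
  grip_force: 12

```text
clock: 19.75
position: [0.6436, -0.0044, 0.0306]
tcp_rot: [-1.269, 1.169, 1.269]
force: [0.4, 0.0, 0.9]
gripper_width: 0.0427
```

send_rows:
  commands:
    - [0, 0, 0, 0, 0, 0, 0]
    - [0, 0, 0, 0, 0, 0, 0]

```text
clock: 19.95
position: [0.6436, -0.0044, 0.0305]
tcp_rot: [-1.269, 1.17, 1.269]
force: [0.8, 0.8, 0.6]
gripper_width: 0.04
```

```bash
python3 - <<'E'
from h import *
to(.6435,-.004,.031,94.7)
E
```

```text
clk 19.95 pos [ 0.6436 -0.0044  0.0305] yaw 94.66 tilt [-0.0071  0.0018] shift mm [-0.5  0.1  0.4] turnx -0.04 w 0.0400 F [0.85 0.81 0.56]
```

send_rows:
  commands:
    - [0, 0, 0, 0, 0, 0, 0]
    - [0, 0, 0, -20, 0, 0, 0]
    - [0, 0, 0, -40, 0, 0, 0]
    - [0, 0, 0, -40, 0, 0, 0]
    - [0, 0, 0, -30, 0, 0, 0]

```text
clock: 20.45
position: [0.6438, -0.0045, 0.1628]
tcp_rot: [-1.27, 1.169, 1.268]
force: [0.8, -0.2, -0.8]
gripper_width: 0.0401
```

```bash
python3 - <<'E'
from h import *
s=snap('side','s15.png')
to(.5038,-.3338,.0765,94.7)
b=s['image'][120:260,270:430]
cv2.imwrite('pics/c15.png',cv2.cvtColor(cv2.resize(b,None,fx=4,fy=4,interpolation=cv2.INTER_CUBIC),cv2.COLOR_RGB2BGR))
E
```

```text
clk 20.50 pos [ 0.6458 -0.0046  0.1673] yaw 94.67 tilt [-0.4032 -0.0785] shift mm [  90.   168.9 -316.5] turnx -0.03 w 0.0398 F [ 2.18 -0.17  5.05]
```

View pics/c15.png

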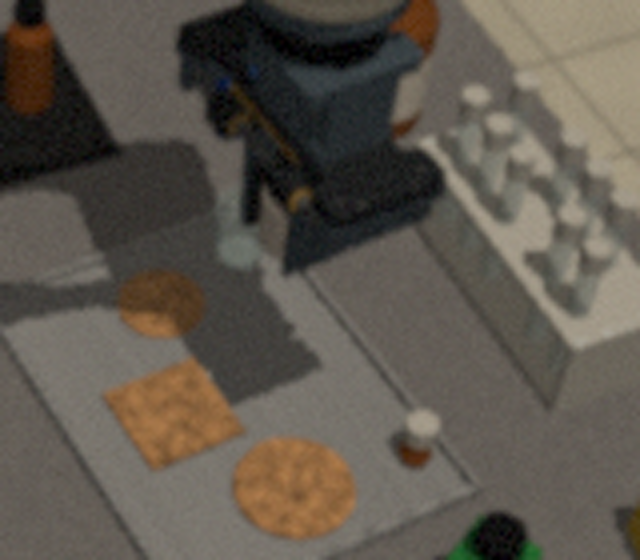

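Crucible held. To the pan.

send_rows:
  commands:
    - [0, 0, 0, 0, 21, -39, 0]
    - [0, 0, 0, 0, 21, -39, 0]
    - [0, 0, 0, 0, 21, -39, 0]
    - [0, 0, 0, 0, 21, -40, 0]
    - [0, 0, 0, 0, 21, -40, 0]

```text
clock: 21.0
position: [0.5538, -0.2107, 0.1602]
tcp_rot: [-1.269, 1.17, 1.269]
force: [0.2, -0.5, -0.5]
gripper_width: 0.04
```

send_rows:
  commands:
    - [0, 0, 0, 0, 21, -40, 0]
    - [0, 0, 0, 0, 21, -40, 0]
    - [0, 0, 0, 0, 20, -39, 0]
    - [0, 0, 0, 0, 0, 0, 0]
    - [0, 0, 0, 0, 0, 0, 0]

```text
clock: 21.5
position: [0.5021, -0.3336, 0.1601]
tcp_rot: [-1.267, 1.171, 1.268]
force: [0.4, 0.0, -0.5]
gripper_width: 0.0398
```

```bash
python3 - <<'E'
from h import *
s=snap('side','s16.png')
to(.5038,-.3338,.0765,94.7)
b=s['image'][190:400,240:450]
cv2.imwrite('pics/c16.png',cv2.cvtColor(cv2.resize(b,None,fx=2.8,fy=2.8,interpolation=cv2.INTER_CUBIC),cv2.COLOR_RGB2BGR))
E
```

```text
clk 21.55 pos [ 0.5026 -0.3326  0.1601] yaw 94.62 tilt [0.0173 0.0355] shift mm [83.6 -1.2 -1.3] turnx -0.08 w 0.0398 F [-0.88  1.23 -0.69]
```

View pics/c16.png

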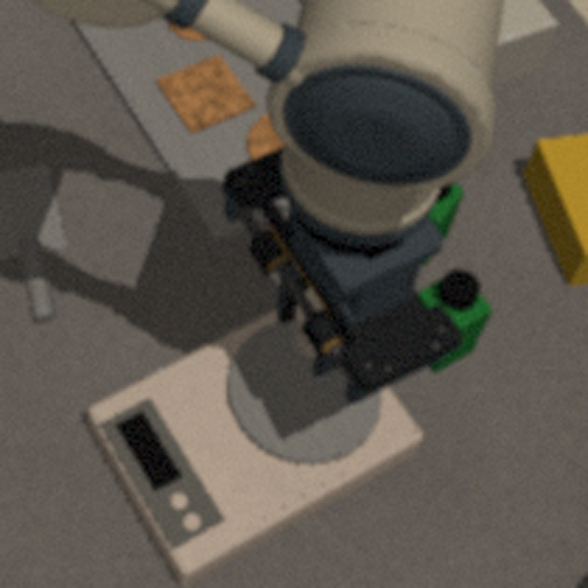

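send_rows:
  commands:
    - [0, 0, 0, 30, -1, -1, 0]
    - [0, 0, 0, 30, 0, 0, 0]
    - [0, 0, 0, 17, 0, 0, 0]
    - [0, 0, 0, 0, 0, 0, 0]
    - [0, 0, 0, 0, 0, 0, 0]

```text
clock: 22.05
position: [0.5043, -0.333, 0.0838]
tcp_rot: [-1.269, 1.169, 1.27]
force: [0.3, -0.4, 0.1]
gripper_width: 0.0396
```

```bash
python3 - <<'E'
from h import *
to(.5038,-.3338,.0765,94.7)
E
```

```text
clk 22.05 pos [ 0.5043 -0.333   0.0838] yaw 94.73 tilt [0.0089 0.0133] shift mm [ 7.3  0.6 -0.8] turnx 0.03 w 0.0396 F [ 0.33 -0.41  0.09]
```

send_rows:
  commands:
    - [0, 0, 0, 4, 0, -0.5, 0]
    - [0, 0, 0, 1, 0, 0, 0]
    - [0, 0, 0, 0, 0, 0, 0]
    - [0, 0, 0, 0, 0, 0, 0]

```text
clock: 22.45
position: [0.504, -0.3344, 0.0788]
tcp_rot: [-1.269, 1.17, 1.268]
force: [0.4, 0.5, -0.5]
gripper_width: 0.0397
```

send_rows:
  commands:
    - [0, 0, 0, 1, 0, 0, 0]
    - [0, 0, 0, 0, 0, 0, 0]

```text
clock: 22.65
position: [0.5038, -0.3344, 0.0774]
tcp_rot: [-1.269, 1.17, 1.269]
force: [0.4, 0.4, -0.8]
gripper_width: 0.0403
```

```bash
python3 - <<'E'
from h import *
to(.5038,-.3338,.0765,94.7)
s=snap('side','s17.png')
b=s['image'][250:390,270:430]
cv2.imwrite('pics/c17.png',cv2.cvtColor(cv2.resize(b,None,fx=4,fy=4,interpolation=cv2.INTER_CUBIC),cv2.COLOR_RGB2BGR))
E
```

```text
clk 22.65 pos [ 0.5038 -0.3344  0.0774] yaw 94.65 tilt [ 0.0003 -0.0008] shift mm [ 0.9 -0.   0.6] turnx -0.05 w 0.0403 F [ 0.39  0.41 -0.83]
```

View pics/c17.png

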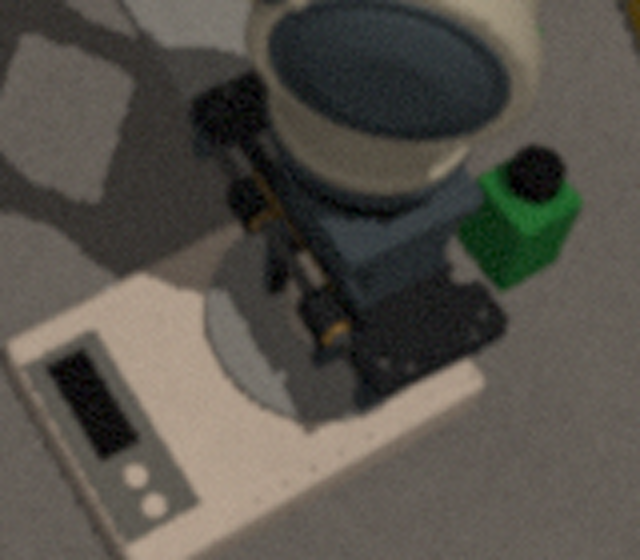

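send_rows:
  commands:
    - [0, 0, 0, 0.6, 0, 0, 0]
    - [0, 0, 0, 0, 0, 0, 0]
    - [0, 0, 0, 0, 0, 0, 0]

```text
clock: 23.0
position: [0.5038, -0.3343, 0.0768]
tcp_rot: [-1.269, 1.17, 1.269]
force: [0.7, 0.7, -0.7]
gripper_width: 0.0397
```

send_rows:
  commands:
    - [0, 0, 0, 0.5, 0, 0, 0]
    - [0, 0, 0, 0, 0, 0, 0]
    - [0, 0, 0, 0, 0, 0, 0]

```text
clock: 23.3
position: [0.5039, -0.3343, 0.0764]
tcp_rot: [-1.269, 1.17, 1.269]
force: [0.2, 0.3, 2.6]
gripper_width: 0.0398
```

Touching (2.6 N). Release gently and rise.

send_rows:
  commands:
    - [0, 0, 0, 0, 0, 0, 60]
    - [0, 0, 0, 0, 0, 0, 70]
    - [0, 0, 0, 0, 0, 0, 70]
    - [0, 0, 0, -10, 0, 0, 70]
    - [0, 0, 0, -25, 0, 0, 70]

```text
clock: 23.8
position: [0.5029, -0.3336, 0.1106]
tcp_rot: [-1.266, 1.17, 1.272]
force: [0.3, -0.3, 0.1]
gripper_width: 0.0638
```

send_rows:
  commands:
    - [0, 0, 0, -40, 0, 0, 90]
    - [0, 0, 0, -40, 0, 0, 90]
    - [0, 0, 0, -10, -15, 45, 90]
    - [0, 0, 0, 0, -15, 46, 90]
    - [0, 0, 0, 0, -15, 46, 90]

```text
clock: 24.3
position: [0.5379, -0.1929, 0.2027]
tcp_rot: [-1.269, 1.17, 1.266]
force: [1.9, 0.1, -1.3]
gripper_width: 0.0826
```

send_rows:
  commands:
    - [0, 0, 0, 0, 0, 46, 90]
    - [0, 0, 0, 0, 0, 46, 90]
    - [0, 0, 0, 0, 0, 46, 90]
    - [0, 0, 0, 0, 15, 46, 90]
    - [0, 0, 0, 0, 15, 46, 90]

```text
clock: 24.8
position: [0.4884, 0.0343, 0.202]
tcp_rot: [-1.269, 1.169, 1.268]
force: [1.4, 0.6, -0.6]
gripper_width: 0.0821
```

send_rows:
  commands:
    - [0, 0, 0, 0, 18, 46, 90]
    - [0, 0, 0, 0, 18, 46, 90]
    - [0, 0, 0, 0, 18, 46, 90]
    - [0, 0, 0, 0, 18, 46, 90]
    - [0, 0, 0, 0, 0, 46, 90]

```text
clock: 25.3
position: [0.396, 0.2573, 0.2021]
tcp_rot: [-1.269, 1.17, 1.269]
force: [1.1, -0.2, -0.5]
gripper_width: 0.0823
```

```bash
python3 - <<'E'
from h import *
to(.4201,.312,.0595,94.7)
s=snap('side','s18.png');t=snap('top','t18.png')
a=t['image'][60:300,80:480];b=s['image'][60:400,150:450]
cv2.imwrite('pics/c18.png',cv2.cvtColor(np.hstack([cv2.resize(a,(480,288)),cv2.resize(b,(254,288))]),cv2.COLOR_RGB2BGR))
b=s['image'][285:375,290:410]
cv2.imwrite('pics/c18b.png',cv2.cvtColor(cv2.resize(b,None,fx=5,fy=5,interpolation=cv2.INTER_CUBIC),cv2.COLOR_RGB2BGR))
E
```

```text
clk 25.30 pos [0.396  0.2573 0.2021] yaw 94.68 tilt [ 0.0281 -0.0112] shift mm [142.6 -28.5  52.5] turnx -0.02 w 0.0823 F [ 1.06 -0.2  -0.54]
```

View pics/c18.png

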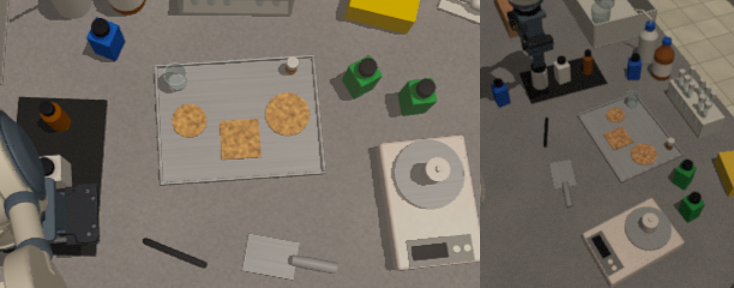

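View pics/c18b.png

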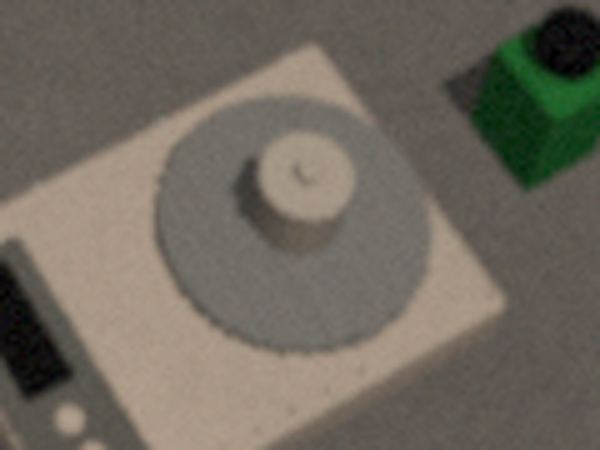

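```bash
python3 - <<'E'
from m import *
s=load('s18.png');t=load('t18.png')
print('lid side',onz(s,350.7,319.9,.094))
c=blob(((masks(t)['hsv'][...,2]>190)*255).astype(np.uint8),(425,455,185,215)); print(c.min(0),c.max(0)); P=plane(t,c,.094); print(circ(P),circ(far(t,P),.0195))
b=t['image'][170:240,400:480]
cv2.imwrite('pics/c18c.png',cv2.cvtColor(cv2.resize(b,None,fx=8,fy=8,interpolation=cv2.INTER_CUBIC),cv2.COLOR_RGB2BGR))
E
```

```text
lid side [ 0.5047 -0.335   0.094 ]
[436. 191.] [454. 210.]
(array([ 0.504 , -0.3325,  0.0185]), np.float64(0.0004562150376484185)) (array([ 0.5036, -0.3312]), np.float64(0.0003368147750398738))
```

View pics/c18c.png

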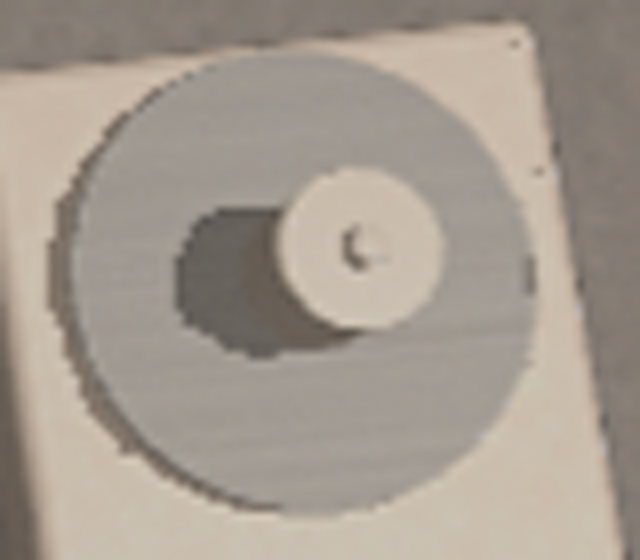

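send_rows:
  commands:
    - [0, 0, 0, 0, -14, 26, 90]
    - [0, 0, 0, 0, -14, 26, 90]
    - [0, 0, 0, 30, 0, 0, 90]
    - [0, 0, 0, 0, 0, 0, 90]
    - [0, 0, 0, 0, 0, 0, 90]

```text
clock: 25.9
position: [0.4219, 0.3095, 0.1717]
tcp_rot: [-1.269, 1.171, 1.269]
force: [-0.4, 0.3, -0.0]
gripper_width: 0.082
```

```bash
python3 - <<'E'
from m import *
to(.4201,.312,.0595,94.7)
s=load('s13.png')
a=s['image'][110:185,190:300]; cv2.imwrite('pics/mats.png',cv2.cvtColor(cv2.resize(a,None,fx=7,fy=7,interpolation=cv2.INTER_CUBIC),cv2.COLOR_RGB2BGR))
E
```

```text
clk 25.90 pos [0.4219 0.3095 0.1717] yaw 94.64 tilt [ 0.0773 -0.0435] shift mm [112.2   1.4   2.7] turnx -0.06 w 0.0820 F [-0.44  0.32 -0.  ]
```

View pics/mats.png

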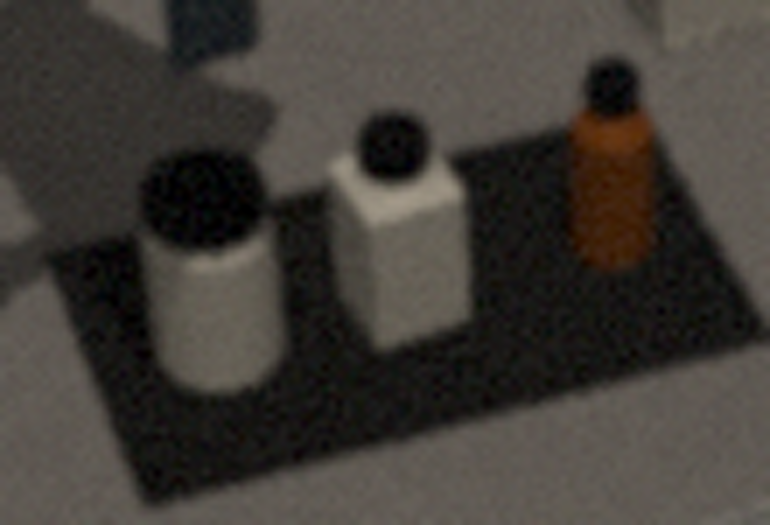

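```bash
python3 - <<'E'
from m import *
s=load('s13.png')
for n,x,y,z in (('jar lid',203,198,.093),('jar base',219,341,.003),('sq cap',394.5,138,.101),('slim cap',612.5,77,.099),('slim base',612.5,240,.003)):
    print(n,onz(s,(x+.5)/7-.5+190,(y+.5)/7-.5+110,z)[:2])
E
```

```text
jar lid [0.421  0.3038]
jar base [0.4227 0.3129]
sq cap [0.5021 0.3004]
slim cap [0.5995 0.3043]
slim base [0.6015 0.308 ]
```

send_rows:
  commands:
    - [0, 0, 0, 35, 1, 1, 90]
    - [0, 0, 0, 35, 0, 0, 90]
    - [0, 0, 0, 30, 0, 0, 90]
    - [0, 0, 0, 7, 0, 0, 90]
    - [0, 0, 0, 0, 0, 0, 90]

```text
clock: 26.4
position: [0.4213, 0.3107, 0.0648]
tcp_rot: [-1.268, 1.171, 1.269]
force: [-0.2, 0.5, 1.1]
gripper_width: 0.082
```

```bash
python3 - <<'E'
from m import *
to(.4201,.312,.0595,94.7)
E
```

```text
clk 26.40 pos [0.4213 0.3107 0.0648] yaw 94.63 tilt [ 0.0436 -0.0228] shift mm [5.3 1.  1.4] turnx -0.07 w 0.0820 F [-0.19  0.5   1.05]
```

send_rows:
  commands:
    - [0, 0, 0, 2.5, 1, 0, 90]
    - [0, 0, 0, 0, 0, 0, 90]
    - [0, 0, 0, 0, 0, 0, 0]
    - [0, 0, 0, 0, 0, 0, 0]
    - [0, 0, 0, 0, 0, 0, 0]
  grip_force: 20

```text
clock: 26.9
position: [0.4204, 0.3111, 0.0622]
tcp_rot: [-1.269, 1.169, 1.269]
force: [-0.7, 0.1, 0.2]
gripper_width: 0.0605
```

send_rows:
  commands:
    - [0, 0, 0, 0, 0, 0, 0]
    - [0, 0, 0, 0, 0, 0, 0]
    - [0, 0, 0, 0, 0, 0, 0]

```text
clock: 27.2
position: [0.4203, 0.3111, 0.062]
tcp_rot: [-1.269, 1.169, 1.269]
force: [-0.1, 1.4, 5.6]
gripper_width: 0.0533
```

```bash
python3 - <<'E'
from m import *
to(.4201,.312,.0595,94.7)
E
```

```text
clk 27.20 pos [0.4203 0.3111 0.062 ] yaw 94.66 tilt [-0.0145  0.0103] shift mm [2.5 0.1 0.9] turnx -0.04 w 0.0533 F [-0.11  1.37  5.63]
```

send_rows:
  commands:
    - [0, 0, 0, -40, 0, 0, 0]
    - [0, 0, 0, -45, 0, 0, 0]
    - [0, 0, 0, -35, 0, -10, 0]
    - [0, 0, 0, 0, 0, -42, 0]
    - [0, 0, 0, 0, 0, -42, 0]

```text
clock: 27.7
position: [0.428, 0.2168, 0.1827]
tcp_rot: [-1.271, 1.167, 1.269]
force: [0.7, -1.0, -2.9]
gripper_width: 0.0535
```

send_rows:
  commands:
    - [0, 0, 0, 0, -20, -42, 0]
    - [0, 0, 0, 0, -20, -42, 0]
    - [0, 0, 0, 0, -20, -42, 0]
    - [0, 0, 0, 0, -21, -42, 0]
    - [0, 0, 0, 0, -21, -42, 0]

```text
clock: 28.2
position: [0.5469, 0.0143, 0.1816]
tcp_rot: [-1.268, 1.17, 1.269]
force: [1.6, 0.6, -2.4]
gripper_width: 0.0535
```

send_rows:
  commands:
    - [0, 0, 0, 0, -21, -42, 0]
    - [0, 0, 0, 0, -21, -42, 0]
    - [0, 0, 0, 0, -21, -34, 0]
    - [0, 0, 0, 0, 0, 0, 0]
    - [0, 0, 0, 0, 0, 0, 0]

```text
clock: 28.7
position: [0.6186, -0.0968, 0.181]
tcp_rot: [-1.267, 1.171, 1.269]
force: [0.7, 0.0, -2.0]
gripper_width: 0.0534
```

```bash
python3 - <<'E'
from m import *
to(.6188,-.0965,.067,94.7)
E
```

```text
clk 28.70 pos [ 0.6186 -0.0968  0.181 ] yaw 94.57 tilt [0.0768 0.0317] shift mm [114.   -0.4   0.2] turnx -0.13 w 0.0534 F [ 0.67  0.05 -2.03]
```

send_rows:
  commands:
    - [0, 0, 0, 45, 0, 0, 0]
    - [0, 0, 0, 40, 0, 0, 0]
    - [0, 0, 0, 20, 0, 0, 0]
    - [0, 0, 0, 3, 0, 0, 0]
    - [0, 0, 0, 0, 0, 0, 0]

```text
clock: 29.2
position: [0.6185, -0.0954, 0.074]
tcp_rot: [-1.269, 1.17, 1.27]
force: [0.8, -0.1, -1.2]
gripper_width: 0.0533
```

send_rows:
  commands:
    - [0, 0, 0, 0, 0, 0, 0]
    - [0, 0, 0, 0, 0, 0, 0]

```text
clock: 29.4
position: [0.6196, -0.0962, 0.0754]
tcp_rot: [-1.271, 1.168, 1.267]
force: [0.3, 0.3, -2.9]
gripper_width: 0.0532
```

```bash
python3 - <<'E'
from m import *
to(.6188,-.0965,.067,94.7)
s=snap('side','s19.png')
b=s['image'][180:280,300:400]
cv2.imwrite('pics/c19.png',cv2.cvtColor(cv2.resize(b,None,fx=6,fy=6,interpolation=cv2.INTER_CUBIC),cv2.COLOR_RGB2BGR))
E
```

```text
clk 29.40 pos [ 0.6196 -0.0962  0.0754] yaw 94.67 tilt [-0.1238 -0.0428] shift mm [ 8.4  0.9 -0.2] turnx -0.03 w 0.0532 F [ 0.34  0.34 -2.87]
```

View pics/c19.png

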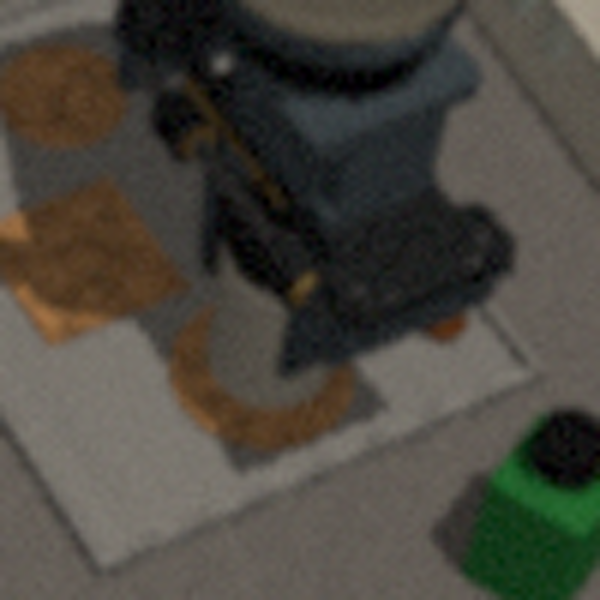

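Looks centred over the pad. Lower the last 8 mm.

send_rows:
  commands:
    - [0, 0, 0, 4, 0.7, 0, 0]
    - [0, 0, 0, 2, 0, 0, 0]
    - [0, 0, 0, 0, 0, 0, 0]
    - [0, 0, 0, 0, 0, 0, 0]

```text
clock: 29.85
position: [0.6182, -0.0963, 0.0677]
tcp_rot: [-1.269, 1.17, 1.269]
force: [0.1, -0.0, -1.6]
gripper_width: 0.0534
```

send_rows:
  commands:
    - [0, 0, 0, 1, 0, 0, 0]
    - [0, 0, 0, 0, 0, 0, 0]
    - [0, 0, 0, 0, 0, 0, 0]

```text
clock: 30.15
position: [0.6183, -0.0963, 0.067]
tcp_rot: [-1.269, 1.169, 1.269]
force: [-1.2, 0.1, 2.6]
gripper_width: 0.0535
```

```bash
python3 - <<'E'
from m import *
to(.6188,-.0965,.067,94.7)
E
```

```text
clk 30.15 pos [ 0.6183 -0.0963  0.067 ] yaw 94.66 tilt [-0.019  -0.0072] shift mm [ 0.  -0.4 -0.2] turnx -0.04 w 0.0535 F [-1.18  0.11  2.64]
```

send_rows:
  commands:
    - [0, 0, 0, 0, 0, 0, 90]
    - [0, 0, 0, 0, 0, 0, 90]
    - [0, 0, 0, 0, 0, 0, 90]
    - [0, 0, 0, -15, 0, 0, 90]
    - [0, 0, 0, -40, 0, 0, 90]

```text
clock: 30.65
position: [0.6164, -0.0959, 0.1204]
tcp_rot: [-1.265, 1.172, 1.274]
force: [0.3, -0.5, 1.0]
gripper_width: 0.082
```

send_rows:
  commands:
    - [0, 0, 0, -45, 0, 0, 80]
    - [0, 0, 0, -20, 8, 35, 80]
    - [0, 0, 0, 0, 8, 42, 80]
    - [0, 0, 0, 0, 8, 42, 80]
    - [0, 0, 0, 0, 8, 42, 80]

```text
clock: 31.15
position: [0.5728, 0.063, 0.1883]
tcp_rot: [-1.269, 1.169, 1.267]
force: [0.9, 0.2, -0.8]
gripper_width: 0.073
```

send_rows:
  commands:
    - [0, 0, 0, 0, 8, 42, 80]
    - [0, 0, 0, 0, 8, 42, 80]
    - [0, 0, 0, 0, 8, 42, 80]
    - [0, 0, 0, 0, 8, 42, 80]
    - [0, 0, 0, 0, 8, 42, 80]

```text
clock: 31.65
position: [0.5157, 0.2693, 0.1881]
tcp_rot: [-1.269, 1.169, 1.268]
force: [-0.1, 0.5, -0.2]
gripper_width: 0.0732
```

send_rows:
  commands:
    - [0, 0, 0, 0, 8, 40, 80]
    - [-1.3, 0, 0, 0, 0, 0, 80]
    - [0, 0, 0, 0, 0, 0, 80]

```text
clock: 31.95
position: [0.5048, 0.3075, 0.1877]
tcp_rot: [-1.288, 1.156, 1.287]
force: [-0.0, -0.8, -0.3]
gripper_width: 0.0736
```

```bash
python3 - <<'E'
from h import *
to(.5045,.3072,.0574,96)
s=snap('side','s20.png');t=snap('top','t20.png')
a=t['image'][90:230,200:360];b=s['image'][150:280,260:400]
cv2.imwrite('pics/c20.png',cv2.cvtColor(np.hstack([cv2.resize(a,(400,350),interpolation=cv2.INTER_CUBIC),cv2.resize(b,(377,350),interpolation=cv2.INTER_CUBIC)]),cv2.COLOR_RGB2BGR))
E
```

```text
clk 31.95 pos [0.5048 0.3075 0.1877] yaw 96.11 tilt [-0.0434  0.0042] shift mm [130.3   0.5  -0.3] turnx 0.11 w 0.0736 F [-0.04 -0.78 -0.27]
```

View pics/c20.png

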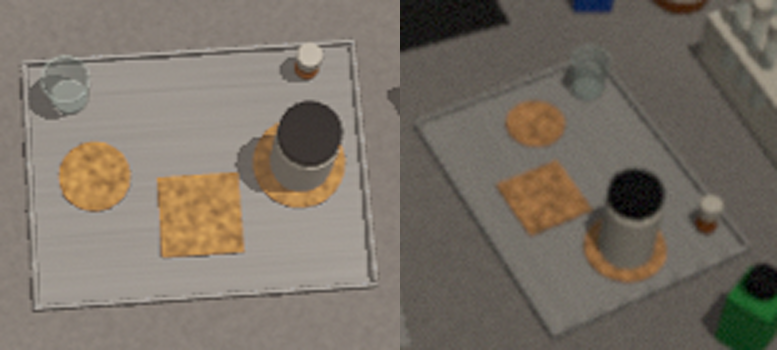

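send_rows:
  commands:
    - [0, 0, 0, 40, 0, 0, 80]
    - [0, 0, 0, 40, 0, 0, 80]
    - [0, 0, 0, 30, 0, 0, 80]
    - [0, 0, 0, 13, 0, 0, 80]
    - [0, 0, 0, 0, 0, 0, 80]

```text
clock: 32.55
position: [0.5048, 0.3057, 0.0628]
tcp_rot: [-1.284, 1.162, 1.286]
force: [0.7, 0.2, 0.9]
gripper_width: 0.0731
```

send_rows:
  commands:
    - [0, 0, 0, 0, 0, 0, 80]
    - [0, 0, 0, 0, 0, 0, 80]

```text
clock: 32.75
position: [0.5061, 0.3071, 0.0655]
tcp_rot: [-1.285, 1.156, 1.284]
force: [-0.1, 0.1, 0.2]
gripper_width: 0.073
```

```bash
python3 - <<'E'
from h import *
to(.5045,.3072,.0574,96)
E
```

```text
clk 32.75 pos [0.5061 0.3071 0.0655] yaw 95.94 tilt [-0.1327  0.0463] shift mm [8.1 1.6 0.2] turnx -0.06 w 0.0730 F [-0.08  0.11  0.18]
```

send_rows:
  commands:
    - [0, 0, 0, 6, 1, 0, 80]
    - [0, 0, 0, 0, 0, 0, 80]
    - [0, 0, 0, 0, 0, 0, 0]
    - [0, 0, 0, 0, 0, 0, 0]
    - [0, 0, 0, 0, 0, 0, 0]

```text
clock: 33.25
position: [0.5041, 0.3068, 0.0579]
tcp_rot: [-1.285, 1.158, 1.285]
force: [0.9, -0.0, -0.2]
gripper_width: 0.0517
```

send_rows:
  commands:
    - [0, 0, 0, 0, 0, 0, 0]
    - [0, 0, 0, 0, 0, 0, 0]
    - [0, 0, 0, 0, 0, 0, 0]

```text
clock: 33.55
position: [0.5042, 0.3068, 0.0579]
tcp_rot: [-1.285, 1.158, 1.285]
force: [-0.7, 1.1, 1.4]
gripper_width: 0.044
```

```bash
python3 - <<'E'
from h import *
to(.5045,.3072,.0574,96)
E
```

```text
clk 33.55 pos [0.5042 0.3068 0.0579] yaw 95.96 tilt [-0.0088  0.0042] shift mm [ 0.5 -0.4  0.3] turnx -0.04 w 0.0440 F [-0.72  1.13  1.38]
```

send_rows:
  commands:
    - [0, 0, 0, -45, 0, 0, 0]
    - [0, 0, 0, -45, 0, 0, 0]
    - [0, 0, 0, -25, 0, -20, 0]
    - [0, 0, 0, 0, -5, -45, 0]
    - [0, 0, 0, 0, -5, -45, 0]

```text
clock: 34.05
position: [0.5257, 0.1977, 0.1737]
tcp_rot: [-1.287, 1.156, 1.286]
force: [1.4, -0.2, -3.4]
gripper_width: 0.0438
```

send_rows:
  commands:
    - [0, 0, 0, 0, -5, -45, 0]
    - [0, 0, 0, 0, -5, -45, 0]
    - [0, 0, 0, 0, -5, -45, 0]
    - [0, 0, 0, 0, -5, -45, 0]
    - [0, 0, 0, 0, -4, -34, 0]

```text
clock: 34.55
position: [0.5717, -0.0145, 0.1727]
tcp_rot: [-1.285, 1.159, 1.285]
force: [0.6, 0.9, -2.1]
gripper_width: 0.044
```

send_rows:
  commands:
    - [1.4, 0, 0, 0, 0, 0, 0]
    - [0, 0, 0, 0, 0, 0, 0]
    - [0, 0, 0, 0, 0, 0, 0]

```text
clock: 34.85
position: [0.5711, -0.0112, 0.1727]
tcp_rot: [-1.268, 1.17, 1.269]
force: [-0.3, 0.3, -1.4]
gripper_width: 0.0441
```

```bash
python3 - <<'E'
from h import *
to(.572,-.0123,.0629,94.55)
E
```

```text
clk 34.85 pos [ 0.5711 -0.0112  0.1727] yaw 94.61 tilt [0.0336 0.0171] shift mm [109.8  -0.8  -1.2] turnx 0.06 w 0.0441 F [-0.32  0.29 -1.43]
```

send_rows:
  commands:
    - [0, 0, 0, 45, 0, -1, 0]
    - [0, 0, 0, 35, 0, 0, 0]
    - [0, 0, 0, 20, 0, 0, 0]
    - [0, 0, 0, 0, 0, 0, 0]
    - [0, 0, 0, 0, 0, 0, 0]

```text
clock: 35.35
position: [0.5717, -0.0121, 0.0733]
tcp_rot: [-1.268, 1.17, 1.269]
force: [0.5, 0.4, -2.1]
gripper_width: 0.044
```

send_rows:
  commands:
    - [0, 0, 0, 0, 0, 0, 0]
    - [0, 0, 0, 0, 0, 0, 0]

```text
clock: 35.55
position: [0.5724, -0.0128, 0.0741]
tcp_rot: [-1.269, 1.169, 1.266]
force: [0.4, -0.2, -1.6]
gripper_width: 0.0437
```

```bash
python3 - <<'E'
from h import *
to(.572,-.0123,.0629,94.55)
s=snap('side','s21.png')
b=s['image'][170:270,270:370]
cv2.imwrite('pics/c21.png',cv2.cvtColor(cv2.resize(b,None,fx=6,fy=6,interpolation=cv2.INTER_CUBIC),cv2.COLOR_RGB2BGR))
E
```

```text
clk 35.55 pos [ 0.5724 -0.0128  0.0741] yaw 94.58 tilt [-0.1214 -0.0245] shift mm [11.2  0.4  0.5] turnx 0.03 w 0.0437 F [ 0.36 -0.23 -1.63]
```

View pics/c21.png

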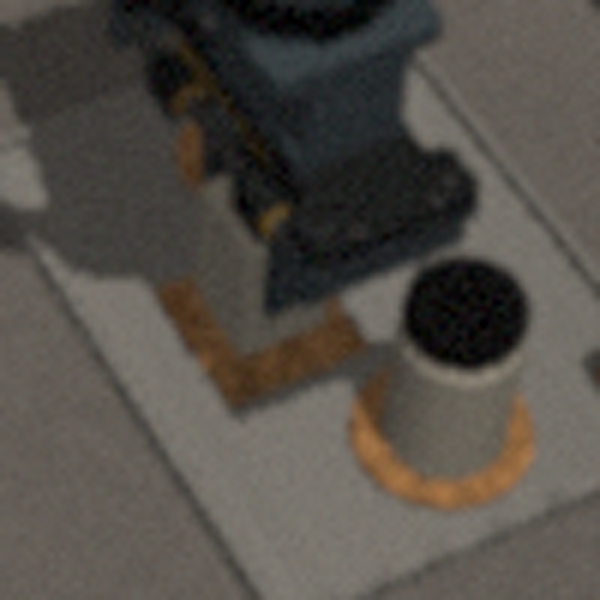

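send_rows:
  commands:
    - [0, 0, 0, 6, 0, 0.5, 0]
    - [0, 0, 0, 3, 0, 0, 0]
    - [0, 0, 0, 0, 0, 0, 0]
    - [0, 0, 0, 0, 0, 0, 0]

```text
clock: 36.0
position: [0.5715, -0.0125, 0.0636]
tcp_rot: [-1.267, 1.171, 1.268]
force: [0.9, -0.8, -1.0]
gripper_width: 0.0442
```

send_rows:
  commands:
    - [0, 0, 0, 1, 0, 0, 0]
    - [0, 0, 0, 0, 0, 0, 0]
    - [0, 0, 0, 0, 0, 0, 0]

```text
clock: 36.3
position: [0.5716, -0.0125, 0.0628]
tcp_rot: [-1.268, 1.171, 1.267]
force: [-0.6, -0.1, -1.3]
gripper_width: 0.0441
```

```bash
python3 - <<'E'
from m import *
to(.572,-.0123,.0629,94.55)
E
```

```text
clk 36.30 pos [ 0.5716 -0.0125  0.0628] yaw 94.56 tilt [-0.0049 -0.0033] shift mm [-0.1 -0.4  0.1] turnx 0.01 w 0.0441 F [-0.58 -0.12 -1.26]
```

send_rows:
  commands:
    - [0, 0, 0, 0.6, 0, 0, 0]
    - [0, 0, 0, 0, 0, 0, 0]
    - [0, 0, 0, 0, 0, 0, 0]

```text
clock: 36.6
position: [0.5716, -0.0125, 0.0628]
tcp_rot: [-1.268, 1.17, 1.267]
force: [-2.9, 0.7, 10.2]
gripper_width: 0.0444
```

send_rows:
  commands:
    - [0, 0, 0, -0.5, 0, 0, 0]
    - [0, 0, 0, 0, 0, 0, 70]
    - [0, 0, 0, 0, 0, 0, 70]
    - [0, 0, 0, 0, 0, 0, 70]
    - [0, 0, 0, -15, 0, 0, 70]

```text
clock: 37.1
position: [0.5706, -0.0123, 0.0764]
tcp_rot: [-1.266, 1.172, 1.27]
force: [-0.0, 0.2, 0.8]
gripper_width: 0.0636
```

send_rows:
  commands:
    - [0, 0, 0, -45, 0, 0, 70]
    - [0, 0, 0, -45, 0, 0, 70]
    - [0, 0, 0, -20, -5, 30, 70]
    - [0, 0, 0, 0, -7, 45, 70]
    - [0, 0, 0, 0, -7, 45, 70]

```text
clock: 37.6
position: [0.5814, 0.1097, 0.1888]
tcp_rot: [-1.267, 1.17, 1.265]
force: [0.3, 0.4, 0.8]
gripper_width: 0.0638
```

send_rows:
  commands:
    - [0, 0, 0, 0, -7, 45, 70]
    - [0, 0, 0, 0, -7, 45, 70]
    - [0, 0, 0, 0, -7, 45, 70]
    - [0, 0, 0, 0, -7, 42, 70]
    - [0, 0, 0, 0, -6, 21, 70]

```text
clock: 38.1
position: [0.5986, 0.3122, 0.1875]
tcp_rot: [-1.269, 1.169, 1.269]
force: [0.5, -0.7, 0.6]
gripper_width: 0.0637
```

send_rows:
  commands:
    - [0, 0, 0, 0, 0, 0, 70]
    - [0, 0, 0, 0, 0, 0, 70]

```text
clock: 38.3
position: [0.5989, 0.3088, 0.1874]
tcp_rot: [-1.268, 1.171, 1.268]
force: [-0.5, -0.1, -0.2]
gripper_width: 0.0639
```

```bash
python3 - <<'E'
from h import *
to(.5994,.3085,.0555,94.6)
s=snap('side','s22.png');t=snap('top','t22.png')
a=t['image'][90:230,200:360];b=s['image'][110:280,210:400]
cv2.imwrite('pics/c22.png',cv2.cvtColor(np.hstack([cv2.resize(a,(400,350),interpolation=cv2.INTER_CUBIC),cv2.resize(b,(391,350),interpolation=cv2.INTER_CUBIC)]),cv2.COLOR_RGB2BGR))
E
```

```text
clk 38.30 pos [0.5989 0.3088 0.1874] yaw 94.60 tilt [ 0.0295 -0.0218] shift mm [131.9  -0.6  -0.3] turnx 0.0 w 0.0639 F [-0.49 -0.11 -0.18]
```

View pics/c22.png

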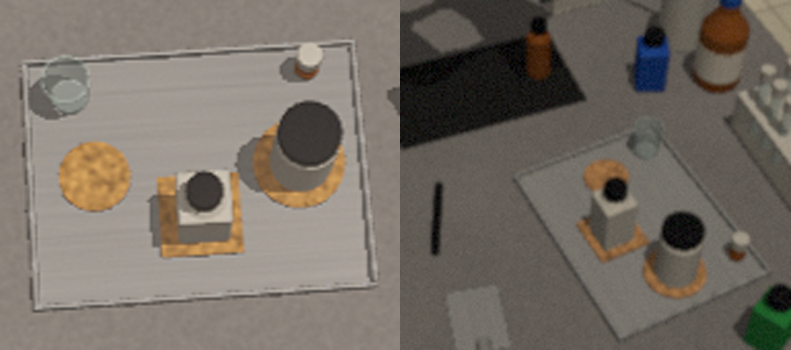

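Good. Now the slim bottle.

send_rows:
  commands:
    - [0, 0, 0, 40, 0, 0, 70]
    - [0, 0, 0, 40, 0, 0, 70]
    - [0, 0, 0, 30, 0, 0, 70]
    - [0, 0, 0, 10, 0, 0, 70]
    - [0, 0, 0, 0, 0, 0, 70]

```text
clock: 38.9
position: [0.5987, 0.3077, 0.0669]
tcp_rot: [-1.266, 1.173, 1.268]
force: [-0.3, -0.7, 0.6]
gripper_width: 0.0636
```

send_rows:
  commands:
    - [0, 0, 0, 0, 0, 0, 70]
    - [0, 0, 0, 0, 0, 0, 70]

```text
clock: 39.1
position: [0.6002, 0.309, 0.0696]
tcp_rot: [-1.268, 1.168, 1.266]
force: [-0.4, -0.1, 0.7]
gripper_width: 0.0637
```

```bash
python3 - <<'E'
from h import *
to(.5994,.3085,.0555,94.6)
E
```

```text
clk 39.10 pos [0.6002 0.309  0.0696] yaw 94.54 tilt [-0.154   0.0484] shift mm [14.1  0.9 -0.4] turnx -0.06 w 0.0637 F [-0.37 -0.09  0.68]
```

send_rows:
  commands:
    - [0, 0, 0, 10, 0.5, -0.5, 70]
    - [0, 0, 0, 2, 0, 0, 70]
    - [0, 0, 0, 0, 0, 0, 70]
    - [0, 0, 0, 0, 0, 0, 0]
    - [0, 0, 0, 0, 0, 0, 0]
  grip_force: 15

```text
clock: 39.6
position: [0.5988, 0.3083, 0.0559]
tcp_rot: [-1.268, 1.17, 1.267]
force: [0.0, -1.0, -0.5]
gripper_width: 0.0509
```

send_rows:
  commands:
    - [0, 0, 0, 0, 0, 0, 0]
    - [0, 0, 0, 0, 0, 0, 0]
    - [0, 0, 0, 0, 0, 0, 0]

```text
clock: 39.9
position: [0.5988, 0.3083, 0.0558]
tcp_rot: [-1.268, 1.17, 1.267]
force: [-0.0, 0.9, 1.1]
gripper_width: 0.0358
```

```bash
python3 - <<'E'
from h import *
to(.6045,.079,.2,94.6)
E
```

```text
clk 39.90 pos [0.5988 0.3083 0.0558] yaw 94.56 tilt [-0.0118  0.005 ] shift mm [-144.2   12.5 -229. ] turnx -0.04 w 0.0358 F [-0.01  0.86  1.07]
```

send_rows:
  commands:
    - [0, 0, 0, -45, 0, 0, 0]
    - [0, 0, 0, -45, 0, 0, 0]
    - [0, 0, 0, -20, 2, -29, 0]
    - [0, 0, 0, 0, 2, -45, 0]
    - [0, 0, 0, 0, 2, -45, 0]

```text
clock: 40.4
position: [0.6022, 0.1883, 0.1666]
tcp_rot: [-1.269, 1.168, 1.267]
force: [0.2, -0.6, -1.8]
gripper_width: 0.0356
```

send_rows:
  commands:
    - [0, 0, 0, 0, 2, -45, 0]
    - [0, 0, 0, 0, 3, -40, 0]
    - [0, 0, 0, 0, 2, -25, 0]
    - [0, 0, 0, 0, 0, 0, 0]
    - [0, 0, 0, 0, 0, 0, 0]

```text
clock: 40.9
position: [0.6039, 0.0786, 0.1657]
tcp_rot: [-1.266, 1.171, 1.267]
force: [-0.2, -0.3, -1.1]
gripper_width: 0.0357
```

```bash
python3 - <<'E'
from h import *
to(.6045,.079,.0608,94.6)
E
```

```text
clk 40.90 pos [0.6039 0.0786 0.1657] yaw 94.49 tilt [0.0036 0.0113] shift mm [104.9  -0.6   0.3] turnx -0.11 w 0.0357 F [-0.23 -0.28 -1.12]
```

send_rows:
  commands:
    - [0, 0, 0, 40, -0.5, 0, 0]
    - [0, 0, 0, 35, 0, 0, 0]
    - [0, 0, 0, 20, 0, 0, 0]
    - [0, 0, 0, 0, 0, 0, 0]
    - [0, 0, 0, 0, 0, 0, 0]

```text
clock: 41.4
position: [0.6046, 0.0799, 0.0711]
tcp_rot: [-1.268, 1.17, 1.268]
force: [-0.0, -0.4, -0.8]
gripper_width: 0.036
```

send_rows:
  commands:
    - [0, 0, 0, 0, 0, 0, 0]
    - [0, 0, 0, 0, 0, 0, 0]

```text
clock: 41.6
position: [0.6052, 0.0792, 0.0721]
tcp_rot: [-1.269, 1.169, 1.266]
force: [-0.1, -0.3, -1.2]
gripper_width: 0.0358
```

```bash
python3 - <<'E'
from h import *
to(.6045,.079,.0608,94.6)
E
```

```text
clk 41.60 pos [0.6052 0.0792 0.0721] yaw 94.57 tilt [-0.1283 -0.007 ] shift mm [11.3  0.8 -0.2] turnx -0.03 w 0.0358 F [-0.13 -0.27 -1.23]
```

send_rows:
  commands:
    - [0, 0, 0, 6, 0, 0, 0]
    - [0, 0, 0, 3, 0, 0, 0]
    - [0, 0, 0, 0, 0, 0, 0]
    - [0, 0, 0, 0, 0, 0, 0]

```text
clock: 42.0
position: [0.6043, 0.0789, 0.0616]
tcp_rot: [-1.267, 1.171, 1.268]
force: [0.8, -0.7, -1.4]
gripper_width: 0.0359
```

send_rows:
  commands:
    - [0, 0, 0, 1, 0, 0, 0]
    - [0, 0, 0, 0, 0, 0, 0]
    - [0, 0, 0, 0, 0, 0, 0]

```text
clock: 42.3
position: [0.6046, 0.0789, 0.0608]
tcp_rot: [-1.268, 1.17, 1.267]
force: [-0.1, 0.1, -0.1]
gripper_width: 0.0355
```

send_rows:
  commands:
    - [0, 0, 0, 0.5, 0, 0, 0]
    - [0, 0, 0, 0, 0, 0, 0]
    - [0, 0, 0, 0, 0, 0, 0]

```text
clock: 42.6
position: [0.6047, 0.0791, 0.0607]
tcp_rot: [-1.268, 1.17, 1.267]
force: [-1.2, 1.4, 6.6]
gripper_width: 0.0357
```

Contact. Release, rise, and retreat to the left for a clear look.

send_rows:
  commands:
    - [0, 0, 0, -0.3, 0, 0, 0]
    - [0, 0, 0, 0, 0, 0, 60]
    - [0, 0, 0, 0, 0, 0, 70]
    - [0, 0, 0, 0, 0, 0, 70]
    - [0, 0, 0, -15, 0, 0, 70]

```text
clock: 43.1
position: [0.6033, 0.0789, 0.0741]
tcp_rot: [-1.266, 1.173, 1.27]
force: [-0.2, -0.3, -0.0]
gripper_width: 0.0634
```

send_rows:
  commands:
    - [0, 0, 0, -45, 0, 0, 70]
    - [0, 0, 0, -45, 0, 0, 70]
    - [0, 0, 0, -30, 5, 35, 70]
    - [0, 0, 0, 0, 12, 45, 70]
    - [0, 0, 0, 0, 12, 45, 70]

```text
clock: 43.6
position: [0.5657, 0.2024, 0.1967]
tcp_rot: [-1.267, 1.169, 1.265]
force: [1.1, 0.1, -0.7]
gripper_width: 0.0632
```

send_rows:
  commands:
    - [0, 0, 0, 0, 15, 45, 70]
    - [0, 0, 0, 0, 15, 45, 70]
    - [0, 0, 0, 0, 15, 45, 70]
    - [0, 0, 0, 0, 15, 45, 70]
    - [0, 0, 0, 0, 0, 0, 70]

```text
clock: 44.1
position: [0.4889, 0.3806, 0.1955]
tcp_rot: [-1.27, 1.167, 1.272]
force: [1.0, -0.9, 0.6]
gripper_width: 0.0636
```

```bash
python3 - <<'E'
from h import *
to(.6045,.079,.0608,94.6)
s=snap('side','s23.png');t=snap('top','t23.png')
cv2.imwrite('pics/t23z.png',cv2.cvtColor(cv2.resize(t['image'][95:225,200:360],None,fx=4.6,fy=4.6,interpolation=cv2.INTER_CUBIC),cv2.COLOR_RGB2BGR))
cv2.imwrite('pics/s23z.png',cv2.cvtColor(cv2.resize(s['image'][155:280,260:420],None,fx=4.6,fy=4.6,interpolation=cv2.INTER_CUBIC),cv2.COLOR_RGB2BGR))
E
```

```text
clk 44.10 pos [0.4889 0.3806 0.1955] yaw 94.81 tilt [0.009  0.0754] shift mm [ 134.2  -89.9 -310.4] turnx 0.21 w 0.0636 F [ 1.   -0.94  0.56]
```

View pics/t23z.png

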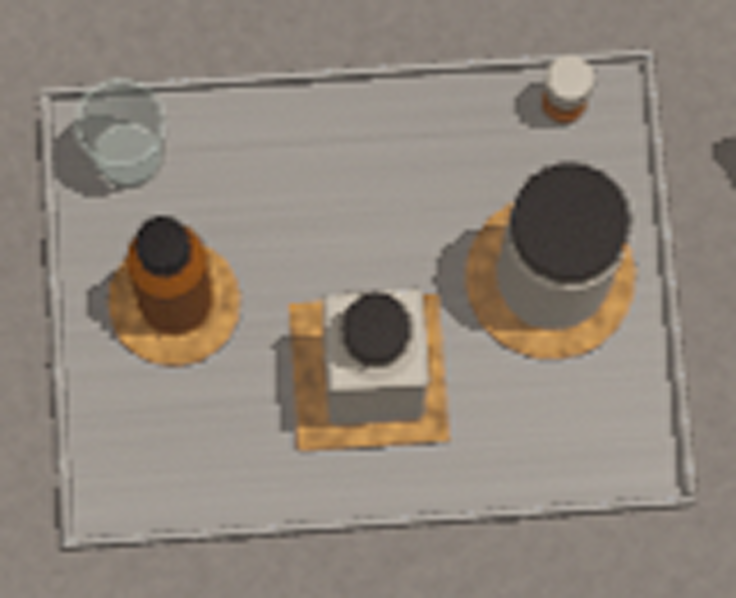

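View pics/s23z.png

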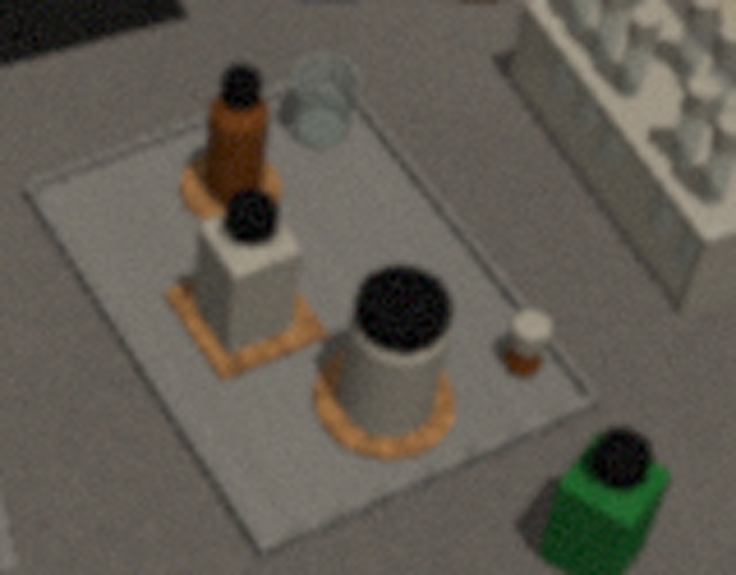

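View pics/t23.png

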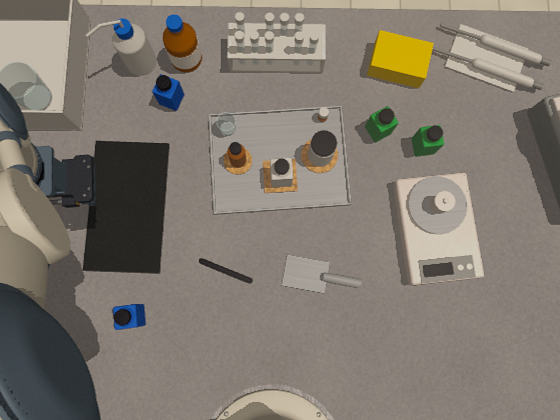

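```bash
python3 - <<'E'
from m import *
t=load('t23.png');s=load('s23.png')
def f(x,y): return onz(t,(x+.5)/4.6-.5+200,(y+.5)/4.6-.5+95,.008)[:2]
def g(x,y): return onz(s,(x+.5)/4.6-.5+260,(y+.5)/4.6-.5+155,.008)[:2]
print('slim near',f(174,335),f(173,366)); print('jar near',f(553,328),f(551,359)); print('sq near L',f(330,426),f(298,449),'R',f(425,417),f(449,440))
print('side sq corner', g(235,350), g(228,378),'jar',g(383,435),g(385,457))
for n,bt,z,r in (('jar',(305,345,125,160),.098,.026),('sq',(272,295,152,178),.106,.015),('slim',(224,246,140,158),.104,.012)):
    for q in ('top0.png','t23.png'):
        im=load(q); c=blob(masks(im)['dark'],bt); print(n,q,circ(far(im,plane(im,c,z)),r-.001)[0])
E
```

```text
slim near [0.5877 0.0796] [0.573  0.0798]
jar near [ 0.5932 -0.0962] [ 0.5784 -0.0952]
sq near L [0.5454 0.0069] [0.5344 0.0214] R [ 0.5502 -0.0369] [ 0.5395 -0.048 ]
side sq corner [ 0.5562 -0.0349] [ 0.5443 -0.0513] jar [ 0.6076 -0.1191] [ 0.6019 -0.1326]
jar top0.png [ 0.618  -0.0966]
jar t23.png [ 0.6165 -0.095 ]
sq top0.png [ 0.5675 -0.013 ]
sq t23.png [ 0.5666 -0.0125]
slim top0.png [0.6009 0.0814]
slim t23.png [0.6032 0.0788]
```

```bash
python3 -c "
from h import *
print(ctrl.hand_in()); to(0.5,.38,.2)"
```

```text
the job is handed in; nothing more can be done
None
the job is handed in; nothing more can be done
```

The job is done and handed in at about 44 s of the 136 s allowed. I set the slim bottle, square bottle and jar upright on the mat. Then I put the crucible on the balance pan, and returned the jar, square bottle and slim bottle to their own cork pads.

**Last checks**
- **Crucible:** in the pictures taken just after I set it down, its lid measured within about 1–3 mm of the pan centre in both views. The last top picture shows it still standing there.
- **Containers:** all three stand upright, with base-to-pad margins within about 2 mm of centred.
- **Beaker and vial:** both appear unmoved between the first and last pictures.
- **Robot:** the gripper was empty and clear, about 0.2 m above the bench over the empty mat.
- **Force:** the highest wrist force I read was about 18 N, when the square bottle first touched the mat.

**Disagreements:** the two cameras differed by about 3 mm in y, so I used their average. That average matched the positions found on gripping to about 1–2 mm. In the top view the square bottle measured about 2 mm off its pad centre towards −y, which is within that uncertainty, so I left it.

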